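# Set up a breadboard test jig with retaining bars and a latched probe head

## Task

Make the test jig ready: lay every loose mini breadboard squarely on a rubber pad of the jig, one to a pad with its length across the jig, and lay a retaining bar across the two rails, down in its seats, over each of them. Lower the probe head gently onto the ball of the stand, its probe arm pointing to the jig, until its foot is flat on the disc, and then press its latch lever fully down. Leave the solder spool and the amber jar where they are; a bar that is not needed may stay where it is.

Things in the scene. Friction and masses are not known exactly. Their poses are not given: they have to be found in the camera images.
- jig: Fixed steel test jig, 230 x 146 mm. Origin: centre of its underside; x = long axis, towards the ball stand; y across; z up. Three rubber pads in a row between two 14 mm wide rails (middles at y = +-64 mm, inner faces +-57, tops 18 mm above the bench). Over each pad both rails have a bar seat: a 26 mm gap between dark blocks 8 mm wide, tops 24 mm above the bench. Place and angle vary.
- bay0 (a point): Centre of the top of pad 0 of the jig (the one farthest from the ball stand), axes as the jig's. The pad is 44 mm along the jig and 56 mm across it, 1 mm high; the pads are 70 mm apart along the jig. A bar seated over it has its centre point 28 mm above this point.
- bay1 (a point): Centre of the top of pad 1 of the jig (the middle one), axes as the jig's. The pad is 44 mm along the jig and 56 mm across it, 1 mm high; the pads are 70 mm apart along the jig. A bar seated over it has its centre point 28 mm above this point.
- bay2 (a point): Centre of the top of pad 2 of the jig (the one nearest the ball stand), axes as the jig's. The pad is 44 mm along the jig and 56 mm across it, 1 mm high; the pads are 70 mm apart along the jig. A bar seated over it has its centre point 28 mm above this point.
- stand: The ball stand, fixed beside the end of the jig: a dark steel disc of radius 60 mm and 14 mm thick with an upright stud carrying a steel ball of 25 mm diameter. Origin: centre of the underside; z up; x points to the jig (white mark on the disc).
- ball (a point): Centre of the ball on the stand, 34 mm above the bench and 20 mm above the disc.
- head: Loose probe head, 0.5 kg, upright: steel foot plate 6 mm thick (x -54 to +34 mm, y +-32), socket cup on it (bore 28 wide, 34 deep, open below; outside 40 wide, 40 high), square mast above the cup as handle. Origin: centre of the socket mouth, in the foot's underside; z up; x along the short dark probe arm (pin at x = 52 mm); lever to -x. Seated, the foot lies flat on the stand's disc.
- head_post (a point): Grip point on the head's mast, on its axis, 95 mm above the foot's underside; axes as the head's. Mast: 18 x 18 mm, sides along the head's x and y, 40 to 114 mm above the underside. The raised lever straddles it lower down; fingers closing along the head's y clear the lever if their tips stay 72 mm or more above the underside.
- socket (a point): Where the ball's centre must come to lie in the socket: on the axis, 20 mm above the underside of the foot. Axes as the head's.
- latch (a joint): Latch lever of the head, a dark steel fork hinged at x = +24 mm, 34 mm above the foot's underside, and running to -x past both sides of the mast. 0 rad = fully raised (34 degrees up, starts between 0 and 0.1), 0.6 rad = fully down, level. It stays where it is left (friction, about 2 N at its end).
- lever_pad (a point): Middle of the top of the thumb plate (24 x 58 x 6 mm) at the free end of the latch lever, 78 mm from its hinge: about 80 mm above the foot's underside and at head x = -39 mm when raised, 37 mm above and at x = -54 mm when down. Press it straight down.
- board0_mid (a point): Centre of a loose white mini breadboard, 46 x 35 x 9 mm, 30 g, lying flat; x along its 46 mm length, z up. All boards are alike; two or three are present (None if absent).
- board1_mid (a point): Centre of a loose white mini breadboard, 46 x 35 x 9 mm, 30 g, lying flat; x along its 46 mm length, z up. All boards are alike; two or three are present (None if absent).
- board2_mid (a point): Centre of a loose white mini breadboard, 46 x 35 x 9 mm, 30 g, lying flat; x along its 46 mm length, z up. All boards are alike; two or three are present (None if absent).
- bar0_mid (a point): Centre of a loose retaining bar, half-way up its 32 mm height, 90 g: a flat steel bar 142 x 20 x 8 mm with a finger grip block on its middle, 30 mm along the bar, 14 mm wide, 24 mm high. x along the bar, z up. All bars are alike; it lies on a 2 mm mat at the start.
- bar1_mid (a point): Centre of a loose retaining bar, half-way up its 32 mm height, 90 g: a flat steel bar 142 x 20 x 8 mm with a finger grip block on its middle, 30 mm along the bar, 14 mm wide, 24 mm high. x along the bar, z up. All bars are alike; it lies on a 2 mm mat at the start.
- bar2_mid (a point): Centre of a loose retaining bar, half-way up its 32 mm height, 90 g: a flat steel bar 142 x 20 x 8 mm with a finger grip block on its middle, 30 mm along the bar, 14 mm wide, 24 mm high. x along the bar, z up. All bars are alike; it lies on a 2 mm mat at the start.
- spool_mid (a point): Solder spool, radius 26 mm, 29 mm high: a bystander, to be left alone. The point is its middle.
- flux_mid (a point): Small amber jar, radius 21 mm, 50 mm high: a bystander, to be left alone. The point is its middle.
Things that resemble listed ones, but are neither listed nor needed, are in the scene too. What is shaped like the head but blue or green is not meant.

How it is judged:
On the way, in this order (a step that is already met when the one before it is completed fails the run):
1. the probe head sits on the ball, upright, foot on the disc, probe arm towards the jig, with the latch lever still raised (distance between socket and ball below 0.004 m and angle between head's own z axis and vertical below 0.06 rad and angle between the x axis of head and the x axis of stand, either way round below 0.5 rad and x of lever_pad in the frame of stand below -0.03 m and value of joint latch below 0.25 rad), for 0.2 s.
2. the latch lever is pressed down while the head is seated on the ball (distance between socket and ball below 0.004 m and angle between head's own z axis and vertical below 0.06 rad and value of joint latch above 0.52 rad), for 0.2 s.
At the end, for the whole second after the job is handed in: Head: socket within 4 mm of the ball, upright (0.06 rad), arm within 0.5 rad of towards the jig, latch above 0.52 rad. Each board flat within 12 mm of a pad centre, length across (0.25 rad), a bar seated above: within 10 mm sideways, 28 +-3 mm up, across (0.2 rad). All at rest (all of step 2 and angle between the x axis of head and the x axis of stand, either way round below 0.5 rad and x of lever_pad in the frame of stand below -0.03 m and linear speed of each of head, board0, board1, board2 below 0.02 m/s and z of board0_mid in the frame of jig between 0.008 and 0.0135 m and angle between the x axis of each of board0_mid, board1_mid, board2_mid and the y axis of jig, either way round below 0.25 rad and ((horizontal distance between board0_mid and bay0 below 0.012 m and horizontal distance between bar0_mid and bay0 below 0.01 m and z of bar0_mid in the frame of bay0 between 0.025 and 0.031 m and angle between the x axis of bar0_mid and the y axis of jig, either way round below 0.2 rad and linear speed of bar0 below 0.02 m/s) or (horizontal distance between board0_mid and bay0 below 0.012 m and horizontal distance between bar1_mid and bay0 below 0.01 m and z of bar1_mid in the frame of bay0 between 0.025 and 0.031 m and angle between the x axis of bar1_mid and the y axis of jig, either way round below 0.2 rad and linear speed of bar1 below 0.02 m/s) or (horizontal distance between board0_mid and bay0 below 0.012 m and horizontal distance between bar2_mid and bay0 below 0.01 m and z of bar2_mid in the frame of bay0 between 0.025 and 0.031 m and angle between the x axis of bar2_mid and the y axis of jig, either way round below 0.2 rad and linear speed of bar2 below 0.02 m/s) or (horizontal distance between board0_mid and bay1 below 0.012 m and horizontal distance between bar0_mid and bay1 below 0.01 m and z of bar0_mid in the frame of bay1 between 0.025 and 0.031 m and angle between the x axis of bar0_mid and the y axis of jig, either way round below 0.2 rad and linear speed of bar0 below 0.02 m/s) or (horizontal distance between board0_mid and bay1 below 0.012 m and horizontal distance between bar1_mid and bay1 below 0.01 m and z of bar1_mid in the frame of bay1 between 0.025 and 0.031 m and angle between the x axis of bar1_mid and the y axis of jig, either way round below 0.2 rad and linear speed of bar1 below 0.02 m/s) or (horizontal distance between board0_mid and bay1 below 0.012 m and horizontal distance between bar2_mid and bay1 below 0.01 m and z of bar2_mid in the frame of bay1 between 0.025 and 0.031 m and angle between the x axis of bar2_mid and the y axis of jig, either way round below 0.2 rad and linear speed of bar2 below 0.02 m/s) or (horizontal distance between board0_mid and bay2 below 0.012 m and horizontal distance between bar0_mid and bay2 below 0.01 m and z of bar0_mid in the frame of bay2 between 0.025 and 0.031 m and angle between the x axis of bar0_mid and the y axis of jig, either way round below 0.2 rad and linear speed of bar0 below 0.02 m/s) or (horizontal distance between board0_mid and bay2 below 0.012 m and horizontal distance between bar1_mid and bay2 below 0.01 m and z of bar1_mid in the frame of bay2 between 0.025 and 0.031 m and angle between the x axis of bar1_mid and the y axis of jig, either way round below 0.2 rad and linear speed of bar1 below 0.02 m/s) or (horizontal distance between board0_mid and bay2 below 0.012 m and horizontal distance between bar2_mid and bay2 below 0.01 m and z of bar2_mid in the frame of bay2 between 0.025 and 0.031 m and angle between the x axis of bar2_mid and the y axis of jig, either way round below 0.2 rad and linear speed of bar2 below 0.02 m/s)) and z of board1_mid in the frame of jig between 0.008 and 0.0135 m and ((horizontal distance between board1_mid and bay0 below 0.012 m and horizontal distance between bar0_mid and bay0 below 0.01 m and z of bar0_mid in the frame of bay0 between 0.025 and 0.031 m and angle between the x axis of bar0_mid and the y axis of jig, either way round below 0.2 rad and linear speed of bar0 below 0.02 m/s) or (horizontal distance between board1_mid and bay0 below 0.012 m and horizontal distance between bar1_mid and bay0 below 0.01 m and z of bar1_mid in the frame of bay0 between 0.025 and 0.031 m and angle between the x axis of bar1_mid and the y axis of jig, either way round below 0.2 rad and linear speed of bar1 below 0.02 m/s) or (horizontal distance between board1_mid and bay0 below 0.012 m and horizontal distance between bar2_mid and bay0 below 0.01 m and z of bar2_mid in the frame of bay0 between 0.025 and 0.031 m and angle between the x axis of bar2_mid and the y axis of jig, either way round below 0.2 rad and linear speed of bar2 below 0.02 m/s) or (horizontal distance between board1_mid and bay1 below 0.012 m and horizontal distance between bar0_mid and bay1 below 0.01 m and z of bar0_mid in the frame of bay1 between 0.025 and 0.031 m and angle between the x axis of bar0_mid and the y axis of jig, either way round below 0.2 rad and linear speed of bar0 below 0.02 m/s) or (horizontal distance between board1_mid and bay1 below 0.012 m and horizontal distance between bar1_mid and bay1 below 0.01 m and z of bar1_mid in the frame of bay1 between 0.025 and 0.031 m and angle between the x axis of bar1_mid and the y axis of jig, either way round below 0.2 rad and linear speed of bar1 below 0.02 m/s) or (horizontal distance between board1_mid and bay1 below 0.012 m and horizontal distance between bar2_mid and bay1 below 0.01 m and z of bar2_mid in the frame of bay1 between 0.025 and 0.031 m and angle between the x axis of bar2_mid and the y axis of jig, either way round below 0.2 rad and linear speed of bar2 below 0.02 m/s) or (horizontal distance between board1_mid and bay2 below 0.012 m and horizontal distance between bar0_mid and bay2 below 0.01 m and z of bar0_mid in the frame of bay2 between 0.025 and 0.031 m and angle between the x axis of bar0_mid and the y axis of jig, either way round below 0.2 rad and linear speed of bar0 below 0.02 m/s) or (horizontal distance between board1_mid and bay2 below 0.012 m and horizontal distance between bar1_mid and bay2 below 0.01 m and z of bar1_mid in the frame of bay2 between 0.025 and 0.031 m and angle between the x axis of bar1_mid and the y axis of jig, either way round below 0.2 rad and linear speed of bar1 below 0.02 m/s) or (horizontal distance between board1_mid and bay2 below 0.012 m and horizontal distance between bar2_mid and bay2 below 0.01 m and z of bar2_mid in the frame of bay2 between 0.025 and 0.031 m and angle between the x axis of bar2_mid and the y axis of jig, either way round below 0.2 rad and linear speed of bar2 below 0.02 m/s)) and z of board2_mid in the frame of jig between 0.008 and 0.0135 m and ((horizontal distance between board2_mid and bay0 below 0.012 m and horizontal distance between bar0_mid and bay0 below 0.01 m and z of bar0_mid in the frame of bay0 between 0.025 and 0.031 m and angle between the x axis of bar0_mid and the y axis of jig, either way round below 0.2 rad and linear speed of bar0 below 0.02 m/s) or (horizontal distance between board2_mid and bay0 below 0.012 m and horizontal distance between bar1_mid and bay0 below 0.01 m and z of bar1_mid in the frame of bay0 between 0.025 and 0.031 m and angle between the x axis of bar1_mid and the y axis of jig, either way round below 0.2 rad and linear speed of bar1 below 0.02 m/s) or (horizontal distance between board2_mid and bay0 below 0.012 m and horizontal distance between bar2_mid and bay0 below 0.01 m and z of bar2_mid in the frame of bay0 between 0.025 and 0.031 m and angle between the x axis of bar2_mid and the y axis of jig, either way round below 0.2 rad and linear speed of bar2 below 0.02 m/s) or (horizontal distance between board2_mid and bay1 below 0.012 m and horizontal distance between bar0_mid and bay1 below 0.01 m and z of bar0_mid in the frame of bay1 between 0.025 and 0.031 m and angle between the x axis of bar0_mid and the y axis of jig, either way round below 0.2 rad and linear speed of bar0 below 0.02 m/s) or (horizontal distance between board2_mid and bay1 below 0.012 m and horizontal distance between bar1_mid and bay1 below 0.01 m and z of bar1_mid in the frame of bay1 between 0.025 and 0.031 m and angle between the x axis of bar1_mid and the y axis of jig, either way round below 0.2 rad and linear speed of bar1 below 0.02 m/s) or (horizontal distance between board2_mid and bay1 below 0.012 m and horizontal distance between bar2_mid and bay1 below 0.01 m and z of bar2_mid in the frame of bay1 between 0.025 and 0.031 m and angle between the x axis of bar2_mid and the y axis of jig, either way round below 0.2 rad and linear speed of bar2 below 0.02 m/s) or (horizontal distance between board2_mid and bay2 below 0.012 m and horizontal distance between bar0_mid and bay2 below 0.01 m and z of bar0_mid in the frame of bay2 between 0.025 and 0.031 m and angle between the x axis of bar0_mid and the y axis of jig, either way round below 0.2 rad and linear speed of bar0 below 0.02 m/s) or (horizontal distance between board2_mid and bay2 below 0.012 m and horizontal distance between bar1_mid and bay2 below 0.01 m and z of bar1_mid in the frame of bay2 between 0.025 and 0.031 m and angle between the x axis of bar1_mid and the y axis of jig, either way round below 0.2 rad and linear speed of bar1 below 0.02 m/s) or (horizontal distance between board2_mid and bay2 below 0.012 m and horizontal distance between bar2_mid and bay2 below 0.01 m and z of bar2_mid in the frame of bay2 between 0.025 and 0.031 m and angle between the x axis of bar2_mid and the y axis of jig, either way round below 0.2 rad and linear speed of bar2 below 0.02 m/s))); the robot touches nothing.
It fails at once if the head is slammed onto the stand (more than 60 N) (contact force between head and stand above 60 N).
It fails at once if the solder spool or the amber jar is shifted by more than 30 mm (distance of any of spool_mid, flux_mid from where it was at the start of the episode above 0.03 m).
Of board0, board1, board2 only 2 to 3 are there at a start; the rules pass over those that are not, and their reading is None.
At some moment in a run one of board0, board1, board2 may be knocked a few centimetres aside while the robot is not near it.
It also fails if it takes over 210 s, if anything falls off the work surface, if the arm or the gripper's body presses on something with over 40 N, if the wrist force passes 120 N, or if a joint passes its speed limit or range.

## Robot

A 7-joint arm with a two-finger parallel gripper is mounted at the origin on the work surface. World frame = base frame: x ahead of the robot, y to its left, z up, the work surface at z = 0. Lengths are in m, angles in rad, forces in N, time in s.
With the tool pointing down it reaches from about 0.35 to 0.9 m from the base axis. Payload 8.1 kg.
Tool frame: the origin (TCP) lies at the centre of the arm's flange, where the gripper is bolted on; the fingertips stand 178 mm ahead of it and the grasp point (between the pads) lies 159 mm ahead of it; z points along the fingers, y is the direction in which the jaws open and shut (so a half turn about z gives the same grasp; the last joint's range is limited). The gripper opens to 92 mm and grips with 3 to 60 N. Pads are 19 mm wide; open, the fingers measure 130 mm over their backs; the gripper's body (75 mm by 190 mm) begins 47 mm behind the grasp point.
Start: joints at [-1.447, 0.434, 0.025, 1.573, -0.012, 1.134, -0.075], TCP at [0.141, 0.609, 0.405] pointing down, gripper open.
Joint ranges: [-2.62, 2.62], [-0.44, 2.09], [-1.27, 1.32], [0.08, 2.57], [-1.32, 4.46], [0.12, 2], [-2.74, 2.74]. Speed limits (rad/s): [2.22, 2.22, 3.01, 3.01, 3.14, 3.14, 3.14].

## Interface

Orientations are given as a rotation vector (axis times angle).
In Python, from cell import arm gives the robot as it stands. The module is installed in compiled form; this text tells all that it offers.
- The arm moves only by the tool move_arm, never from a script. Its argument "steps" is a list of rows, each a list of 4 numbers: the shift along the tool's x, y, z in mm, then the turn about the tool's z in rad. In form: [[x, y, z, twist], ...]. A call has 1 to 20 rows; each row is the pose to reach, as a shift and turn from the pose commanded when the call began, along the tool's axes at that moment; what a row does not reach only later rows make up. A row lasts 1/8 s, in which the tool goes at most 62.5 mm and 10.7 degrees, less where a joint would pass 70% of its speed; a pose out of reach is approached as far as the arm can. A call with a gripper value outside its range is refused whole. "grip" is the finger opening in mm, from 0 to 91.8, set as the call begins (left out, the last holds). The fingers move at their own pace and stop on an object; "grip_force" is the grip in N (left out, the last holds). Time passes only in rows, so rows that repeat a pose let the fingers close. It gives the time, the measured TCP pose, the force and the opening at its end, in the units of the state.
- arm.observe(): the state, without advancing time (a new reading comes with each control period).
- arm.get_image(name): name is "scene" or "top"; returns the picture (480x640x3 uint8, red, green, blue); there is no depth.
- arm.camera_info(name): a dict with "mtx" (3x3 intrinsics, pixels), "pose" (4x4, takes a point from camera to world coordinates). Camera axes: x right, y down, z forward; pixel columns grow to the right and rows downward; lengths in m; the calibration is good to about 2 mm. A picture is of the moment at which its call begins. camera_info takes no time and is no camera call.
- arm.sign_off(): hands the job in, once; it reports no verdict.
The state is a dict: "clock": time; "joints": joint angles; "dq": joint speeds; "joint_efforts": joint torques, N m; "position": TCP position; "ee_rot": TCP orientation; "force": force on the tool from outside, world axes, zero at the start; "ft_torque": the same for the moment, N m; "width": opening from 0.0 (shut) to 1.0 (fully open).
Only numpy, scipy, OpenCV 4.12 (cv2) and the standard library are available. Lean on these libraries where they do the work, as an engineer would, in place of code of your own. Each camera call takes 0.05 s, during which the arm holds its last target.

## Working session

There is one attempt and no reset: what is moved stays moved. The work goes in short steps, Python scripts to look and compute and a tool call to move; the robot and the scene stay as the last step left them, time stands still between calls to the robot, and variables do not carry over. Pictures are saved under pics/ and viewed, and the job is handed in when it is done.

Besides the shell and the picture viewer there is one more tool, called after "Call:" as name(argument=value, ...) on one line, values as JSON. move_arm: Moves the arm, as the interface text tells. Its arguments: {"type":"object","properties":{"steps":{"type":"array"},"grip":{"type":"number"},"grip_force":{"type":"number"}},"required":["steps"]}

```bash
mkdir -p pics
python3 - <<'E'
from cell import arm
import cv2, numpy as np
s=arm.observe(); print(s)
for n in ("scene","top"):
    im=arm.get_image(n); cv2.imwrite(f"pics/{n}0.png",im[:,:,::-1])
    c=arm.camera_info(n); print(n,np.round(c["mtx"],1).tolist(),np.round(c["pose"],4).tolist())
E
```

```text
{'clock': 0.0, 'joints': array([-1.44656399,  0.43521852,  0.02496046,  1.5741151 , -0.0116313 ,
        1.13397946, -0.07511986]), 'dq': array([ 4.22558023e-06,  1.37377491e-03,  1.10370805e-04, -2.42100303e-04,
       -5.34035774e-04,  1.88045311e-03, -1.15680099e-04]), 'joint_efforts': array([-4.54718411e-04, -6.67854881e+01,  9.84954759e-01, -3.14470696e+01,
       -6.04967074e-02,  4.26859839e-02,  1.69590294e-04]), 'position': array([0.14052433, 0.60875405, 0.4039404 ]), 'ee_rot': array([-3.55679305e-01, -3.12132287e+00,  2.47221066e-03]), 'force': array([ 0.34370892, -0.03911478,  0.79929382]), 'ft_torque': array([ 0.0030702 , -0.01545943,  0.02957062]), 'width': 1.0009475356919675}
scene [[448.5, 0.0, 323.5], [0.0, 448.5, 241.9], [0.0, 0.0, 1.0]] [[0.7103, 0.4, -0.5792, 0.9893], [0.7036, -0.3776, 0.602, -0.5436], [0.022, -0.8351, -0.5497, 0.586], [0.0, 0.0, 0.0, 1.0]]
top [[467.9, 0.0, 321.3], [0.0, 467.9, 241.7], [0.0, 0.0, 1.0]] [[-0.0198, -0.9958, 0.0898, 0.3858], [-0.9998, 0.0205, 0.0061, -0.008], [-0.0079, -0.0896, -0.9959, 0.9998], [0.0, 0.0, 0.0, 1.0]]
```

View pics/scene0.png

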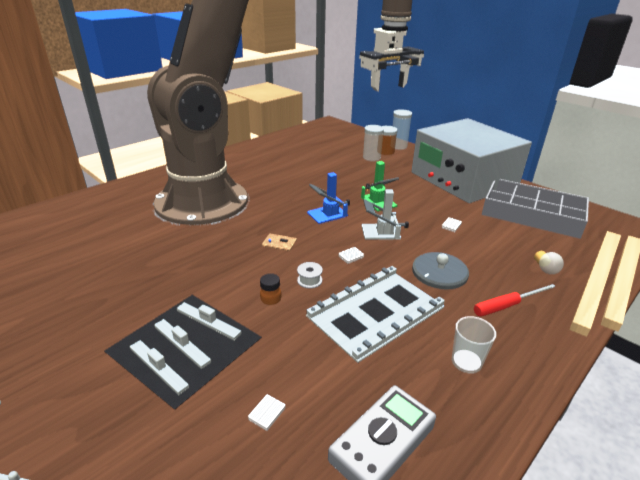

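View pics/top0.png

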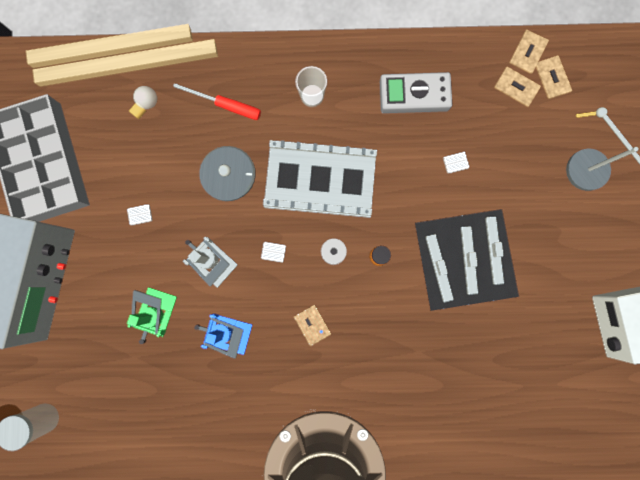

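```bash
cat > h.py <<'E'
from cell import arm
import cv2, numpy as np
from scipy.spatial.transform import Rotation as R
def ray(n,uv):
    c=arm.camera_info(n);P=np.array(c["pose"]);K=np.array(c["mtx"])
    d=P[:3,:3]@np.linalg.solve(K,[uv[0],uv[1],1.]);return P[:3,3],d
def p2w(n,uv,z):
    o,d=ray(n,uv);return o+d*(z-o[2])/d[2]
def w2p(n,X):
    c=arm.camera_info(n);P=np.array(c["pose"]);K=np.array(c["mtx"])
    X=np.atleast_2d(X);q=(X-P[:3,3])@P[:3,:3]@K.T;return q[:,:2]/q[:,2:]
def grab(n,f=None):
    im=arm.get_image(n)[:,:,::-1].copy()
    if f: cv2.imwrite("pics/"+f,im)
    return im
def crop(im,x0,y0,w,h,s,f,grid=10):
    c=cv2.resize(im[y0:y0+h,x0:x0+w],None,fx=s,fy=s,interpolation=cv2.INTER_CUBIC)
    for x in range((x0//grid+1)*grid,x0+w,grid):
        cv2.line(c,(int((x-x0+.5)*s),0),(int((x-x0+.5)*s),6),(0,0,255),1)
        if x%(2*grid)==0: cv2.putText(c,str(x),(int((x-x0)*s)-8,18),0,.4,(0,255,255),1)
    for y in range((y0//grid+1)*grid,y0+h,grid):
        cv2.line(c,(0,int((y-y0+.5)*s)),(6,int((y-y0+.5)*s)),(0,0,255),1)
        if y%(2*grid)==0: cv2.putText(c,str(y),(8,int((y-y0)*s)+6),0,.4,(0,255,255),1)
    cv2.imwrite("pics/"+f,c)
E
python3 - <<'E'
from h import *
t=cv2.imread("pics/top0.png")
crop(t,120,130,280,210,2.8,"c1.png"); crop(t,400,130,130,190,3.1,"c2.png")
# auto: white blobs, bars
from scipy import ndimage
g=t.min(axis=2)
for (x0,y0,x1,y1) in [(440,148,472,177),(122,200,156,230),(258,238,290,268)]:
    m=(g[y0:y1,x0:x1]>150).astype(np.uint8)
    pts=np.argwhere(m)[:,::-1].astype(np.float32)+[x0,y0]
    r=cv2.minAreaRect(pts.astype(np.float32));print(r, pts.mean(0), len(pts))
    b=cv2.boxPoints(r); W=np.array([p2w("top",p,.009) for p in b]);print(np.round(W.mean(0),4),np.round(np.linalg.norm(W[1]-W[0]),4),np.round(np.linalg.norm(W[2]-W[1]),4))
    for e in (W[1]-W[0],W[2]-W[1]): print(np.degrees(np.arctan2(e[1],e[0])))
E
```

```text
((455.7510681152344, 162.06639099121094), (17.263397216796875, 22.674312591552734), 75.0685806274414) [455.74677003 162.13178295] 387
[ 0.6414 -0.295   0.009 ] 0.0492 0.0377
-76.08777928111093
-168.03008517836716
((138.88462829589844, 214.423095703125), (17.258220672607422, 22.749473571777344), 78.69007110595703) [138.79844961 214.41860465] 387
[0.5419 0.3879 0.009 ] 0.0487 0.0376
-79.7340846291731
-168.102276173868
((272.8108215332031, 251.6351318359375), (22.522661209106445, 17.426292419433594), 9.462321281433105) [272.74045802 251.66157761] 393
[0.4561 0.1014 0.009 ] 0.037 0.048
-9.947780849945284
-100.65023889898933
```

View pics/c1.png

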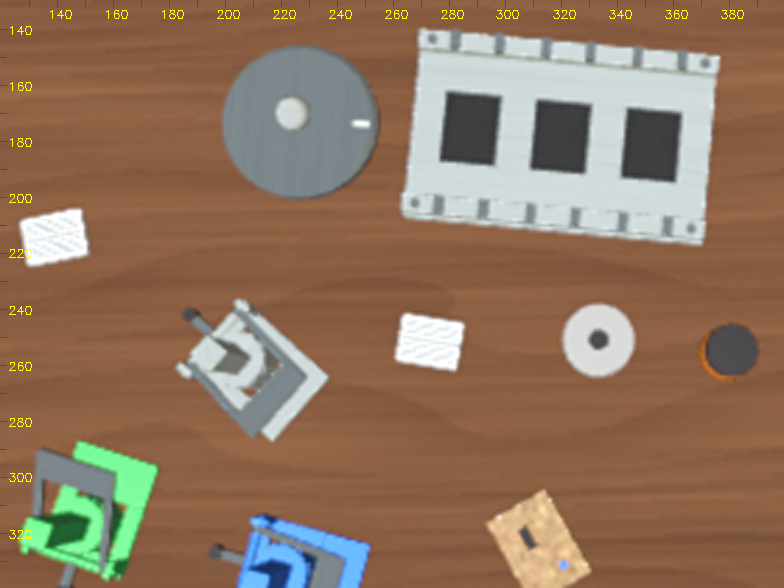

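View pics/c2.png

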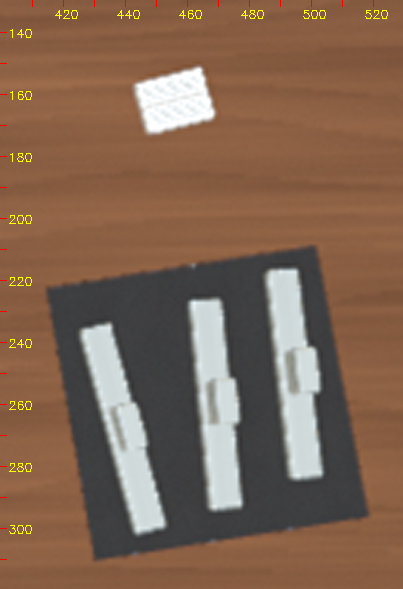

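Run:
```python
from h import *
t=cv2.imread("pics/top0.png");s=cv2.imread("pics/scene0.png")
crop(t,178,230,64,64,9,"c3.png",5); crop(s,350,180,64,64,9,"c4.png",5)
crop(s,300,230,180,130,4.4,"c5.png")
# pads
g=t.max(axis=2)
P=[]
for (x0,y0,x1,y1) in [(274,158,304,194),(306,160,335,196),(338,164,368,200)]:
    m=(g[y0:y1,x0:x1]<75).astype(np.uint8)
    pts=np.argwhere(m)[:,::-1]+np.array([x0,y0]); c=pts.mean(0)
    P.append(p2w("top",c,.006)); print(len(pts),c,P[-1].round(4))
# disc
hsv=cv2.cvtColor(t,cv2.COLOR_BGR2HSV)
m=((abs(t[:,:,0].astype(int)-t[:,:,2])<45)&(t[:,:,2]<125)&(t[:,:,0]>t[:,:,2])).astype(np.uint8); m[:, :195]=0;m[:,262:]=0;m[:140]=0;m[206:]=0
cs,_=cv2.findContours(m,cv2.RETR_EXTERNAL,cv2.CHAIN_APPROX_NONE);c=max(cs,key=cv2.contourArea);e=cv2.fitEllipse(c);print(e,p2w("top",e[0],.014).round(4))
for (x0,y0,x1,y1) in [(424,230,456,306),(458,222,482,298),(482,212,508,288)]:
    gg=t.min(axis=2); m=(gg[y0:y1,x0:x1]>130).astype(np.uint8); 
    pts=np.argwhere(m)[:,::-1]+np.array([x0,y0]); r=cv2.minAreaRect(pts.astype(np.float32)); print(r)
```

```text
416 [287.55048077 175.46875   ] [0.6206 0.0681 0.006 ]
417 [319.81294964 178.43405276] [ 0.6125 -0.0015  0.006 ]
418 [352.12440191 181.42105263] [ 0.6045 -0.071   0.006 ]
((228.42721557617188, 173.38963317871094), (48.604248046875, 54.19142150878906), 0.2025134116411209) [0.626  0.1944 0.014 ]
((439.68463134765625, 267.67694091796875), (68.32280731201172, 11.664870262145996), 74.74488067626953)
((470.0147705078125, 259.90020751953125), (67.67342376708984, 12.480754852294922), 84.38241577148438)
((495.61944580078125, 250.0153350830078), (67.59266662597656, 13.14463996887207), 83.2901611328125)
```

View pics/c3.png

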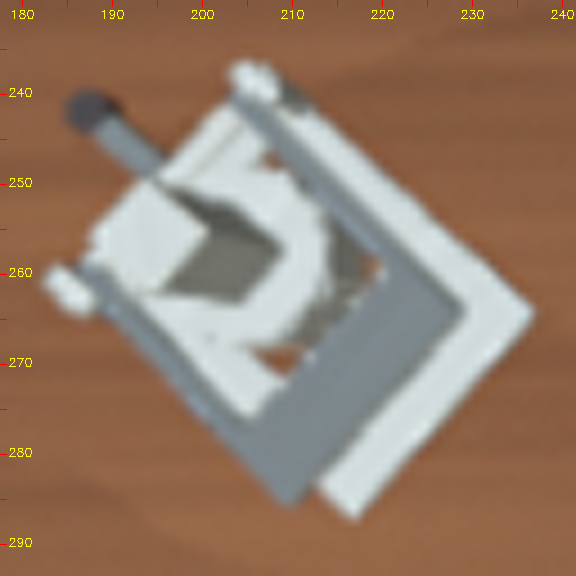

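View pics/c4.png

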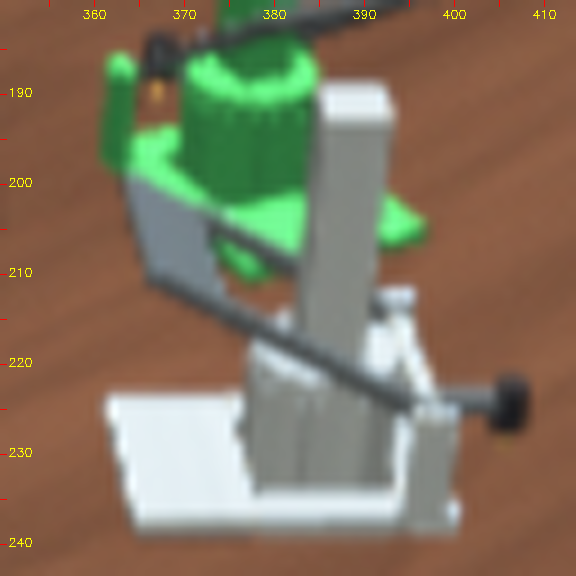

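View pics/c5.png

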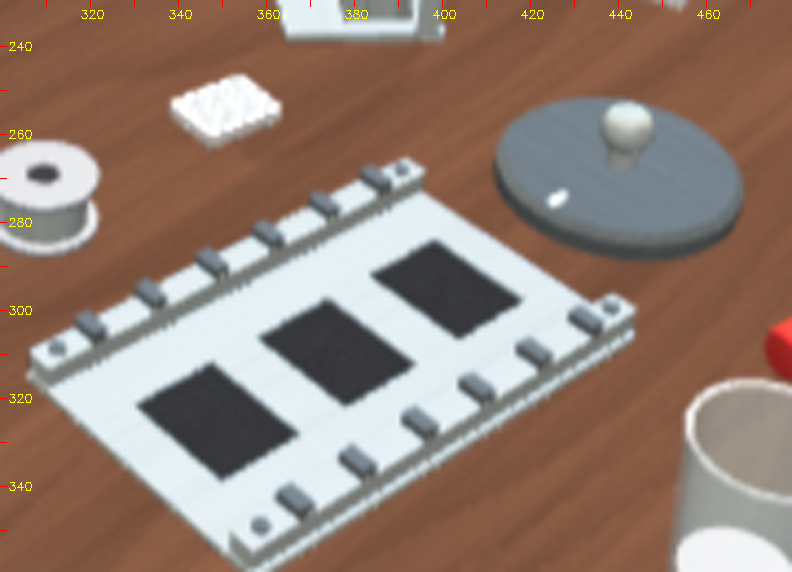

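```bash
cat > meas.py <<'E'
from h import *
from scipy.optimize import least_squares
H=lambda p,L:np.c_[p[0]+np.cos(p[2])*L[:,0]-np.sin(p[2])*L[:,1],p[1]+np.sin(p[2])*L[:,0]+np.cos(p[2])*L[:,1],L[:,2]]
def fit(n,L,px,p0):
    L=np.array(L,float);px=np.array(px,float)
    r=least_squares(lambda p:(w2p(n,H(p,L))-px).ravel(),p0);return r.x,np.round(r.fun.reshape(-1,2),1).tolist()
E
python3 - <<'E'
from meas import *
L=[(-.054,-.032,.006),(-.054,.032,.006)]+[(a,b,.114) for a,b in ((.009,.009),(.009,-.009),(-.009,-.009),(-.009,.009))]
p,r=fit("top",L,[(236.5,264.3),(217,287),(187.5,257),(194.5,249.5),(201,255.5),(193,262.5)],[.44,.24,.85]);print("head top",p,r)
# scene: mast top corners, foot corners bottom/left
L=[(-.054,.032,.006),(-.054,-.032,.006)]
p2,r=fit("scene",L,[(364.5,237),(361.5,223.5)],p);print("head scene (corner)",p2,r)
print(w2p("scene",H(p,np.array([(a,b,.114) for a,b in ((.009,.009),(.009,-.009),(-.009,-.009),(-.009,.009))]+L))))
# disc ellipse
o=[.626,.194,0]
print("disc rim top from p:",[w2p("top",[.626+.06*np.cos(a),.194+.06*np.sin(a),.014]).round(1).tolist() for a in np.arange(0,6.3,np.pi/2)])
t=cv2.imread("pics/top0.png").astype(int)
print(t[172,192:262].tolist()[::1][:14], t[172,250:262].tolist())
# ball centroid
m=(t.min(axis=2)[160:182,212:236]>140);pts=np.argwhere(m)[:,::-1]+[212,160];print(pts.mean(0),len(pts))
s=cv2.imread("pics/scene0.png").astype(int)
a=s[248:270,430:455]; print(a.min(axis=2))
E
```

```text
head top [0.44324123 0.23976897 0.83286639] [[0.5, 0.1], [-0.3, 0.2], [-0.2, -0.5], [-0.8, -0.1], [-0.4, 0.1], [1.2, 0.2]]
head scene (corner) [0.457937   0.21858488 0.31065919] [[3.6, -13.4], [-3.4, 12.1]]
[[392.05874325 188.64769523]
 [393.45283296 192.14829153]
 [385.76553187 192.1803139 ]
 [384.47951229 188.6759336 ]
 [361.12891565 223.20165842]
 [364.38481607 236.93580811]]
disc rim top from p: [[[228.6, 146.1]], [[200.7, 174.0]], [[228.7, 201.0]], [[256.5, 172.8]], [[228.6, 146.1]]]
[[71, 103, 148], [72, 103, 149], [72, 102, 148], [70, 101, 149], [71, 101, 148], [69, 100, 146], [78, 103, 145], [107, 116, 137], [140, 135, 126], [139, 134, 123], [138, 133, 122], [142, 138, 127], [142, 137, 127], [141, 136, 126]] [[151, 148, 138], [148, 144, 134], [132, 130, 119], [113, 117, 112], [101, 106, 103], [62, 76, 100], [66, 94, 138], [65, 95, 139], [67, 95, 139], [66, 94, 137], [66, 94, 137], [66, 94, 137]]
[223.31531532 170.08108108] 111
[[ 70  70  69  71  70  72  70  68  68  67  66  64  63  63  62  62  61  62
   61  63  65  66  64  66  66]
 [ 70  70  71  70  69  69  69  67  66  66  63 
[... 1459 characters left out ...]
96  98 106 113 117 119 121 116 111 115
  118 119 118 118 119 119 119]
 [118 118 120 120 120 120 118 116 104 109 108 102 107 109 120 107 114 120
  119 119 119 119 119 118 118]
 [119 119 118 120 119 119 118 117 112 121 121 119 120 119 120 115 120 121
  120 120 119 119 119 118 118]
 [118 118 119 120 119 120 119 116 116 124 128 129 129 126 115 119 122 121
  122 121 118 120 119 120 119]
 [119 118 119 118 119 120 120 118 118 126 130 132 132 125 113 119 119 120
  121 121 121 120 120 119 120]
 [119 118 117 117 118 118 119 119 119 123 126 128 127 123 117 119 119 119
  119 121 121 121 120 120 119]
 [119 118 118 118 116 116 118 119 120 120 121 122 121 122 119 119 119 118
  117 117 119 120 120 121 121]]
```

Run:
```python
from meas import *
print("ball top",p2w("top",(223.3,170.1),.034), "scene",p2w("scene",(442.5,258.8),.034))
t=cv2.imread("pics/top0.png");s=cv2.imread("pics/scene0.png")
print("mark",p2w("top",(248.5,173.7),.014),p2w("scene",(425.5,274.6),.014))
b=np.array([.628,.1965,0])
# boards in scene
for n,pp in (("b0",(.6414,-.295,.009)),("b1",(.5419,.3879,.009)),("b2",(.4561,.1014,.009))): print(n,w2p("scene",pp))
for n,pp in (("pad0",(.6045,-.071,.006)),("pad2",(.6206,.0681,.006))): print(n,w2p("scene",pp))
g=s.min(axis=2)
for (x0,y0,x1,y1) in [(245,390,290,432),(335,243,368,266),(438,214,466,234)]:
    m=(g[y0:y1,x0:x1]>190);pts=np.argwhere(m)[:,::-1]+[x0,y0];print(pts.mean(0),len(pts))
g=s.max(axis=2)
for c in ((350,326),(377,309.5),(402,295)):
    x0,y0=int(c[0]-22),int(c[1]-18); m=(g[y0:y0+36,x0:x0+44]<70).astype(np.uint8)
    nl,lab,st,ce=cv2.connectedComponentsWithStats(m); k=1+np.argmax(st[1:,4]);cc=ce[k]+[x0,y0];print(st[k],cc,p2w("scene",cc,.006))
crop(t,405,205,120,110,6,"c6.png")
```

```text
ball top [0.628377   0.20109693 0.034     ] scene [0.62903136 0.19930472 0.034     ]
mark [0.6243534  0.15127603 0.014     ] [0.62251065 0.1500114  0.014     ]
b0 [[266.47515654 408.76968082]]
b1 [[451.60220945 222.54768984]]
b2 [[351.0367444  252.87480764]]
pad0 [[348.65115498 324.30642192]]
pad2 [[401.00040704 294.54278637]]
[266.19730942 410.65919283] 669
[350.67156863 253.55392157] 204
[451.51724138 223.22758621] 145
[  5   6  33  24 403] [348.81141439 325.27047146] [ 0.60639512 -0.07266208  0.006     ]
[  6   8  31  22 346] [376.09248555 309.6734104 ] [ 0.61434671 -0.0032369   0.006     ]
[  6   9  31  20 298] [400.97986577 295.28187919] [0.62195013 0.06620622 0.006     ]
```

View pics/c6.png

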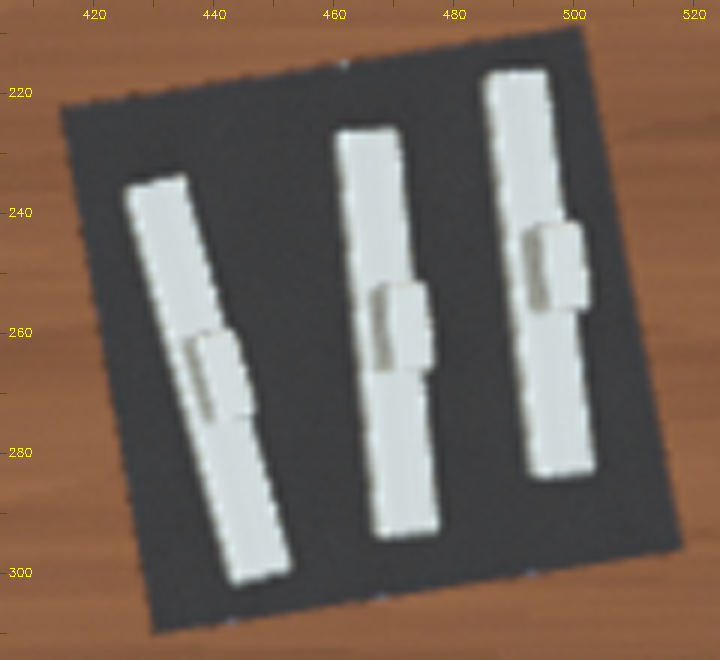

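```bash
cat > go.py <<'E'
import sys,numpy as np
from h import *
def go(x,y,z,yaw=None):
    s=arm.observe();Rm=R.from_rotvec(s["ee_rot"]).as_matrix();p=s["position"]
    d=Rm.T@(np.array([x,y,z])-p)*1000
    cy=np.arctan2(Rm[1,1],Rm[0,1]); tw=0 if yaw is None else -((yaw-cy+np.pi)%(2*np.pi)-np.pi)
    print("t=%.2f pos %s yaw_y %.4f tilt %.4f j7 %.3f j1 %.3f F %s w %.1fmm"%(s["clock"],p.round(4),cy,np.arccos(-Rm[2,2]),s["joints"][6],s["joints"][0],s["force"].round(1),s["width"]*91.8))
    print("shift mm",d.round(1),"twist",round(tw,4),"dist",np.linalg.norm(d).round(0))
if __name__=="__main__": go(*[float(v) for v in sys.argv[1:]])
E
python3 go.py .4432 .2398 .40 2.404
```

```text
t=0.10 pos [0.1405 0.6088 0.404 ] yaw_y 1.3439 tilt 0.0014 j7 -0.075 j1 -1.447 F [ 0.5 -0.7 -1.3] w 92.0mm
shift mm [-377.9 -291.4    4.5] twist -1.0601 dist 477.0
```

Call:
move_arm(steps=[[-38, -29, 0, -0.106], [-76, -58, 0, -0.212], [-113, -87, 0, -0.318], [-151, -117, 0, -0.424], [-189, -146, 0, -0.53], [-227, -175, 0, -0.636], [-265, -204, 0, -0.742], [-302, -233, 0, -0.848], [-340, -262, 2, -0.954], [-378, -291, 5, -1.06], [-378, -291, 5, -1.06], [-378, -291, 5, -1.06]])

```text
clock: 1.6
position: [0.4431, 0.2408, 0.3995]
ee_rot: [1.269, -2.873, -0.001]
force: [-0.5, -0.4, -0.3]
width: 1.001
```

```bash
python3 go.py .4432 .2398 .254 2.404
python3 - <<'E'
from h import *
t=grab("top","t1.png");s=grab("scene","s1.png")
E
```

```text
t=1.60 pos [0.4431 0.2408 0.3995] yaw_y 2.4029 tilt 0.0008 j7 1.807 j1 -0.625 F [-0.5 -0.4 -0.3] w 91.9mm
shift mm [  0.6  -0.9 145.5] twist -0.0011 dist 145.0
```

View pics/t1.png

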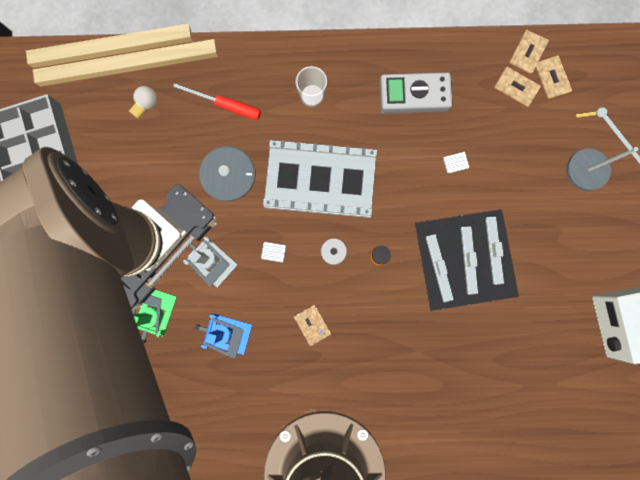

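View pics/s1.png

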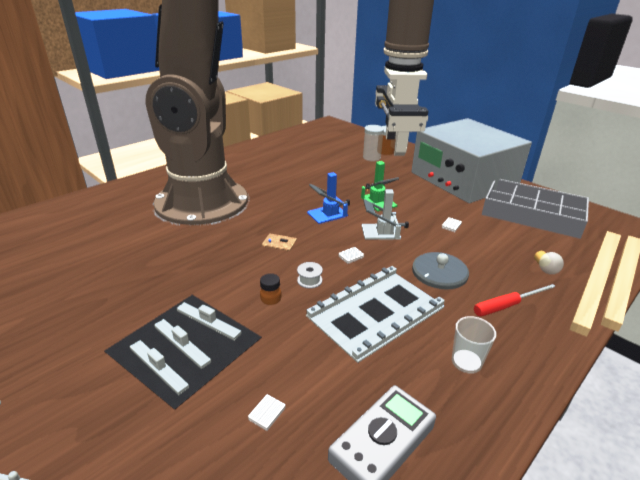

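Run:
```python
from h import *
print(w2p("scene",[[.443,.241,.2215],[.443,.241,.35],[.443,.24,.114]]),w2p("top",[[.443,.241,.2215],[.443,.241,.35]]))
s=cv2.imread("pics/s1.png");crop(s,350,60,110,190,3.1,"c7.png")
```

```text
[[394.17899999 146.41331443]
 [401.0006447   86.6757249 ]
 [388.91499509 190.33554128]] [[175.27450448 252.41173085]
 [145.96755258 246.26585405]]
```

View pics/c7.png

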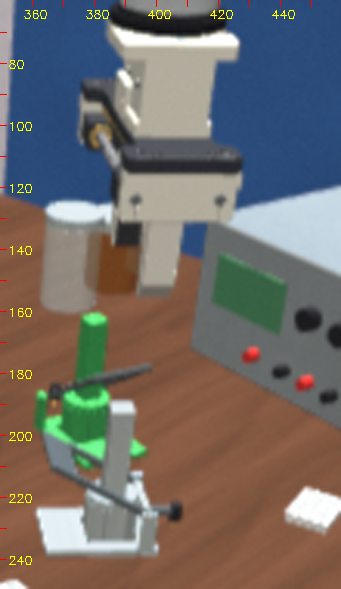

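Run:
```python
from h import *
y=np.array([np.cos(2.403),np.sin(2.403),0]);x=np.array([np.cos(2.403+np.pi/2),np.sin(2.403+np.pi/2),0])
c=np.array([.4431,.2408,.2215])
for k in (.046,.065,-.046,-.065):
  print(k,w2p("scene",[c+k*y+.0095*x,c+k*y-.0095*x]).round(1).tolist())
```

```text
0.046 [[386.4, 139.0], [394.6, 139.0]]
0.065 [[385.0, 136.0], [393.1, 136.0]]
-0.046 [[393.7, 154.5], [402.6, 154.5]]
-0.065 [[395.4, 158.1], [404.4, 158.1]]
```

Call:
move_arm(steps=[[1, -1, 25, 0], [1, -1, 60, 0], [1, -1, 90, 0], [1, -1, 115, 0], [1, -1, 130, 0], [1, -1, 140, 0], [1, -1, 145, 0], [1, -1, 145, 0]])

```text
clock: 2.7
position: [0.4436, 0.2391, 0.2549]
ee_rot: [-1.271, 2.873, 0.0]
force: [-0.7, -0.4, -0.1]
width: 0.999
```

Call:
move_arm(steps=[[0, 0, 0, 0], [0, 0, 0, 0], [0, 0, 0, 0], [0, 0, 0, 0], [0, 0, 0, 0], [0, 0, 0, 0], [0, 0, 0, 0], [0, 0, 0, 0]], grip=10, grip_force=30)

```text
clock: 3.7
position: [0.4435, 0.239, 0.2547]
ee_rot: [-1.271, 2.873, -0.0]
force: [0.8, 0.9, -3.8]
width: 0.195
```

```bash
python3 go.py .4432 .2398 .254 2.404
python3 - <<'E'
from h import *
s=grab("scene","s2.png");crop(s,330,130,120,130,5,"c8.png")
E
```

```text
t=3.70 pos [0.4435 0.239  0.2547] yaw_y 2.4039 tilt 0.0000 j7 1.814 j1 -0.613 F [ 0.8  0.9 -3.8] w 17.9mm
shift mm [-0.4  0.8  0.7] twist -0.0001 dist 1.0
```

View pics/c8.png

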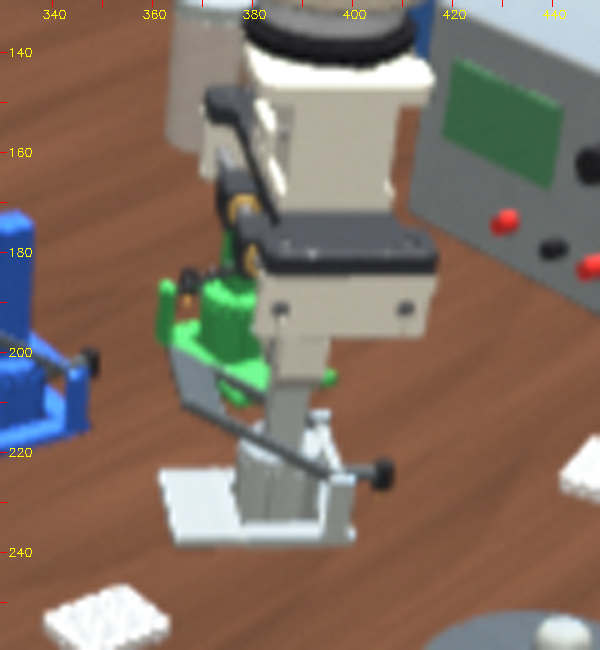

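Call:
move_arm(steps=[[0, 0, -5, 0], [0, 0, -15, 0], [0, 0, -35, 0], [0, 0, -55, 0], [0, 0, -70, 0], [0, 0, -75, 0], [0, 0, -75, 0]])

```text
clock: 4.62
position: [0.4434, 0.239, 0.3298]
ee_rot: [-1.271, 2.873, 0.0]
force: [-0.7, 0.3, -4.2]
width: 0.192
```

```bash
python3 go.py .6285 .2002 .33 -0.113
```

```text
t=4.62 pos [0.4434 0.239  0.3298] yaw_y 2.4039 tilt 0.0002 j7 1.813 j1 -0.618 F [-0.7  0.3 -4.2] w 17.6mm
shift mm [ -95.8 -163.1   -0.2] twist 2.5169 dist 189.0
```

Call:
move_arm(steps=[[-5, -10, 0, 0.15], [-12, -20, 0, 0.3], [-18, -30, 0, 0.45], [-24, -41, 0, 0.6], [-30, -51, 0, 0.75], [-36, -61, 0, 0.9], [-42, -71, 0, 1.05], [-48, -82, 0, 1.2], [-54, -92, 0, 1.35], [-60, -102, 0, 1.5], [-66, -112, 0, 1.65], [-72, -122, 0, 1.8], [-78, -133, 0, 1.95], [-84, -143, 0, 2.1], [-90, -153, 0, 2.25], [-96, -163, 0, 2.4], [-96, -163, 0, 2.517], [-96, -163, 0, 2.517], [-96, -163, 0, 2.517]])

```text
clock: 7.0
position: [0.6284, 0.2006, 0.3291]
ee_rot: [-2.34, -2.095, 0.002]
force: [0.3, -0.3, -5.0]
width: 0.192
```

```bash
python3 go.py .6285 .2002 .33 -0.113
python3 - <<'E'
from h import *
s=grab("scene","s3.png");crop(s,380,130,130,160,4,"c9.png")
t=grab("top","t3.png");crop(t,160,110,120,100,6,"c10.png")
E
```

```text
t=7.00 pos [0.6284 0.2006 0.3291] yaw_y -0.1102 tilt 0.0011 j7 -0.132 j1 -0.802 F [ 0.3 -0.3 -5. ] w 17.6mm
shift mm [-0.4  0.2 -0.9] twist 0.0028 dist 1.0
```

View pics/c9.png

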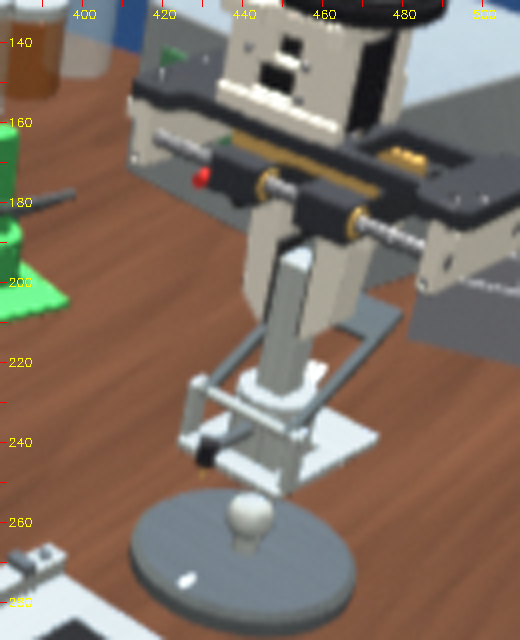

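View pics/c10.png

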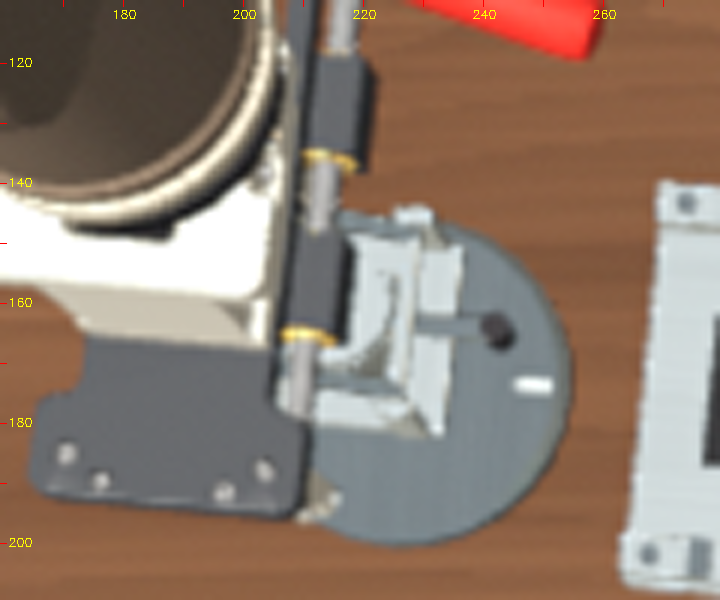

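Run:
```python
from meas import *
p=[.6284,.2006,-1.681]
z=.0744
L=np.array([(.034,.032,z+.006),(.034,-.032,z+.006),(.034,.032,z),(.034,-.032,z),(-.054,.032,z+.006),(-.054,-.032,z+.006),(.052,0,z+.034)])
print("top",w2p("top",H(p,L)).round(1).tolist());print("scene",w2p("scene",H(p,L)).round(1).tolist())
t=cv2.imread("pics/t3.png");s=cv2.imread("pics/s3.png")
crop(t,210,140,50,50,12,"c11.png",5);crop(s,415,210,65,60,10,"c12.png",5)
```

```text
top [[237.1, 150.4], [233.7, 181.6], [237.6, 151.2], [234.2, 182.3], [193.7, 146.6], [190.0, 177.8], [241.8, 163.1]]
scene [[448.5, 252.9], [423.7, 239.0], [447.9, 255.4], [423.3, 241.4], [474.8, 238.5], [450.1, 225.8], [432.2, 237.1]]
```

View pics/c11.png

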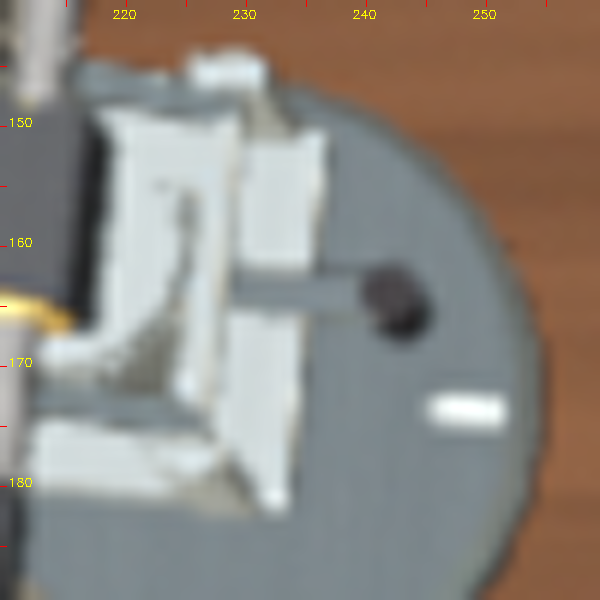

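View pics/c12.png

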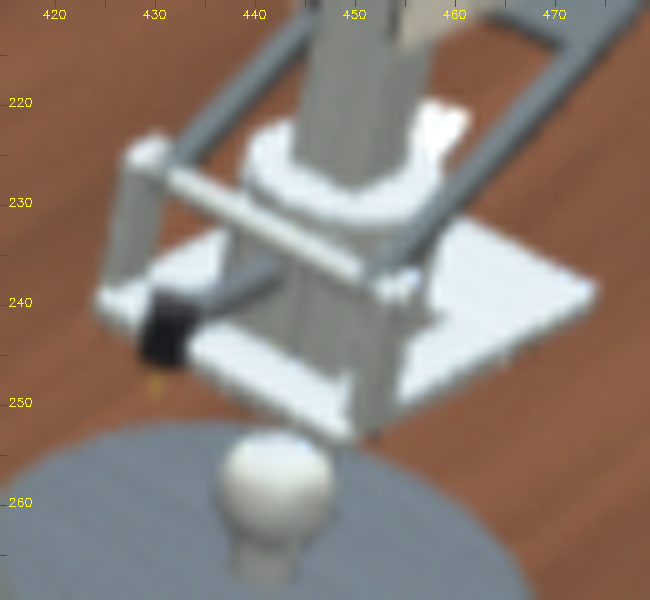

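Run:
```python
from meas import *
z=.0744
p0=[.6284,.2006,-1.681]
def fitx(n,L,px):
    L=np.array(L);px=np.array(px);r=least_squares(lambda q:(w2p(n,H([q[0],q[1],-1.681],L))-px).ravel(),p0[:2]);return r.x,r.fun.round(1)
print("scene",fitx("scene",[(.034,.032,z),(.034,-.032,z+.006),(-.054,.032,z+.006)],[(449.5,254.3),(424.2,239.6),(474.3,238.7)]))
print("top",fitx("top",[(.034,.032,z+.003),(.034,-.032,z+.003)],[(236.7,150.9),(233.5,182)]))
s=cv2.imread("pics/scene0.png");t=cv2.imread("pics/top0.png")
crop(s,425,245,35,30,20,"c13.png",5);crop(t,210,158,30,26,20,"c14.png",5)
```

```text
scene (array([0.62891647, 0.2018566 ]), array([-1. ,  0.9,  0.1, -0.8,  1. , -0.3]))
top (array([0.62826946, 0.20170597]), array([ 0.1, -0. , -0.1,  0. ]))
```

View pics/c13.png

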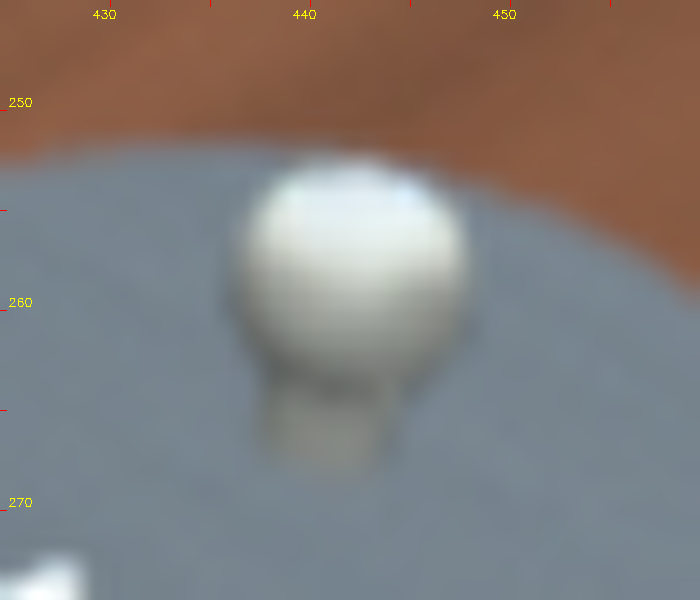

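View pics/c14.png

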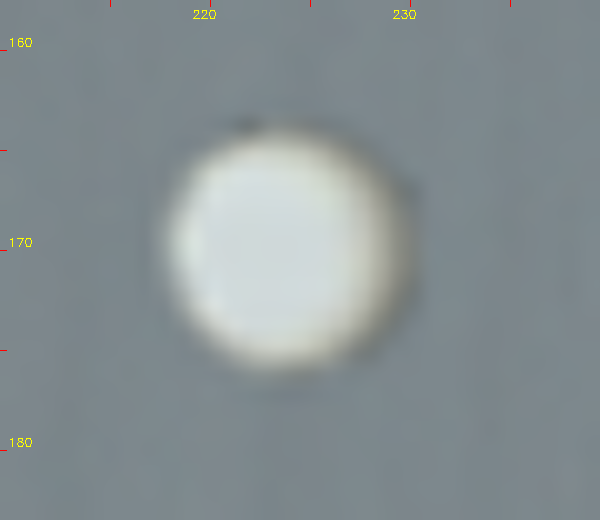

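Run:
```python
from h import *
print(p2w("top",(223.9,169.8),.034),p2w("scene",(442.3,258.1),.034))
```

```text
[0.62899247 0.19983141 0.034     ] [0.6273146 0.2012439 0.034    ]
```

Call:
move_arm(steps=[[-1, 0, 10, 0], [-1, 0, 20, 0], [-1, 0, 26, 0], [-1, 0, 29, 0], [-1, 0, 32, 0], [-1, 0, 34, 0], [-1, 0, 34, 0]])

```text
clock: 7.98
position: [0.6286, 0.1995, 0.2957]
ee_rot: [-2.343, -2.092, -0.0]
force: [-0.6, 0.4, -5.4]
width: 0.195
```

```bash
python3 go.py .6285 .2002 .2687 -0.113;python3 - <<'E'
from h import *
s=grab("scene","s4.png");crop(s,415,210,70,65,9,"c15.png",5)
t=grab("top","t4.png");crop(t,200,140,60,60,9,"c16.png",5)
E
```

```text
t=7.97 pos [0.6286 0.1995 0.2957] yaw_y -0.1130 tilt 0.0001 j7 -0.112 j1 -0.788 F [-0.6  0.4 -5.4] w 17.9mm
shift mm [ 0.7 -0.1 27. ] twist -0.0 dist 27.0
```

View pics/c15.png

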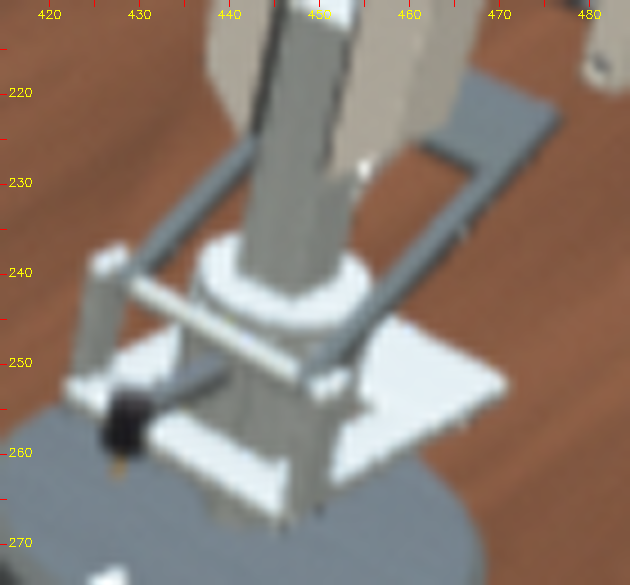

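View pics/c16.png

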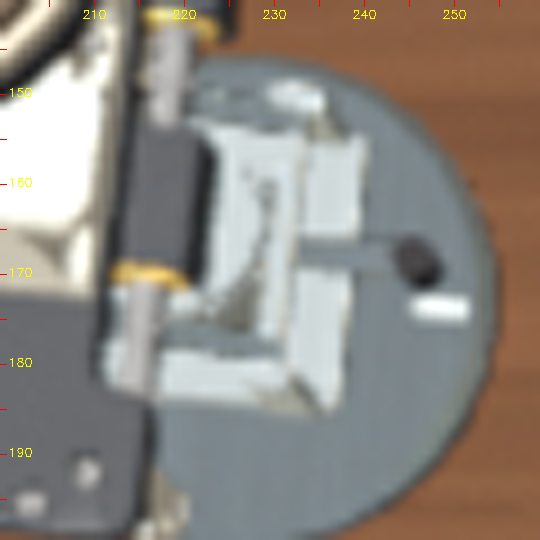

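Call:
move_arm(steps=[[0, 0, 2, 0], [0, 0, 4, 0], [0, 0, 6, 0], [0, 0, 8, 0], [0, 0, 8, 0]])

```text
clock: 8.7
position: [0.6285, 0.1994, 0.2875]
ee_rot: [-2.343, -2.092, 0.001]
force: [-0.5, -0.7, -5.4]
width: 0.198
```

Call:
move_arm(steps=[[0, 0, 2, 0], [0, 0, 4, 0], [0, 0, 6, 0], [0, 0, 8, 0], [0, 0, 8, 0]])

```text
clock: 9.32
position: [0.6285, 0.1995, 0.2795]
ee_rot: [-2.343, -2.092, 0.001]
force: [-0.8, -0.1, -4.5]
width: 0.193
```

Call:
move_arm(steps=[[0, 0, 2, 0], [0, 0, 4, 0], [0, 0, 6, 0], [0, 0, 8, 0], [0, 0, 9, 0], [0, 0, 9.5, 0], [0, 0, 9.5, 0]])

```text
clock: 10.2
position: [0.6286, 0.1994, 0.2702]
ee_rot: [-2.343, -2.092, -0.0]
force: [1.3, -0.6, -4.6]
width: 0.194
```

Call:
move_arm(steps=[[0, 0, 0.4, 0], [0, 0, 0.8, 0], [0, 0, 1.2, 0], [0, 0, 1.2, 0]])

```text
clock: 10.7
position: [0.6286, 0.1994, 0.269]
ee_rot: [2.343, 2.092, -0.0]
force: [1.2, 0.9, -5.7]
width: 0.196
```

Call:
move_arm(steps=[[0, 0, 0.4, 0], [0, 0, 0.8, 0], [0, 0, 0.8, 0]])

```text
clock: 11.08
position: [0.6286, 0.1994, 0.2688]
ee_rot: [-2.343, -2.092, -0.001]
force: [-5.0, -0.5, 4.3]
width: 0.193
```

Call:
move_arm(steps=[[0, 0, 0.4, 0], [0, 0, 0.8, 0], [0, 0, 0.8, 0]])

```text
clock: 11.45
position: [0.6286, 0.1993, 0.2688]
ee_rot: [-2.343, -2.092, -0.001]
force: [-6.7, -1.4, 12.3]
width: 0.195
```

Call:
move_arm(steps=[[0, 0, -0.5, 0], [0, 0, -0.9, 0], [0, 0, -0.9, 0], [0, 0, -0.9, 0]])

```text
clock: 11.95
position: [0.6286, 0.1994, 0.2688]
ee_rot: [-2.343, -2.092, -0.0]
force: [-4.7, -0.2, 7.6]
width: 0.196
```

Call:
move_arm(steps=[[0, 0, 0, 0], [0, 0, 0, 0], [0, 0, 0, 0], [0, 0, 0, 0], [0, 0, 0, 0]], grip=60)

```text
clock: 12.58
position: [0.6286, 0.1995, 0.2683]
ee_rot: [2.343, 2.092, 0.0]
force: [-0.1, 0.5, 0.1]
width: 0.642
```

Call:
move_arm(steps=[[0, 0, -15, 0], [0, 0, -40, 0], [0, 0, -70, 0], [0, 0, -90, 0], [0, 0, -90, 0]], grip=0)

```text
clock: 13.2
position: [0.6292, 0.1992, 0.3609]
ee_rot: [2.343, 2.091, 0.006]
force: [0.2, -0.2, 0.4]
width: 0.159
```

```bash
python3 go.py .6286 .1994 .2687 -0.113;python3 - <<'E'
from h import *
s=grab("scene","s5.png");crop(s,405,190,90,90,7,"c17.png",5)
t=grab("top","t5.png");crop(t,180,130,90,90,7,"c18.png",5)
E
```

```text
t=13.20 pos [0.6292 0.1992 0.3609] yaw_y -0.1133 tilt 0.0041 j7 -0.149 j1 -0.811 F [ 0.2 -0.2  0.4] w 14.6mm
shift mm [-0.1 -0.9 92.2] twist -0.0003 dist 92.0
```

View pics/c17.png

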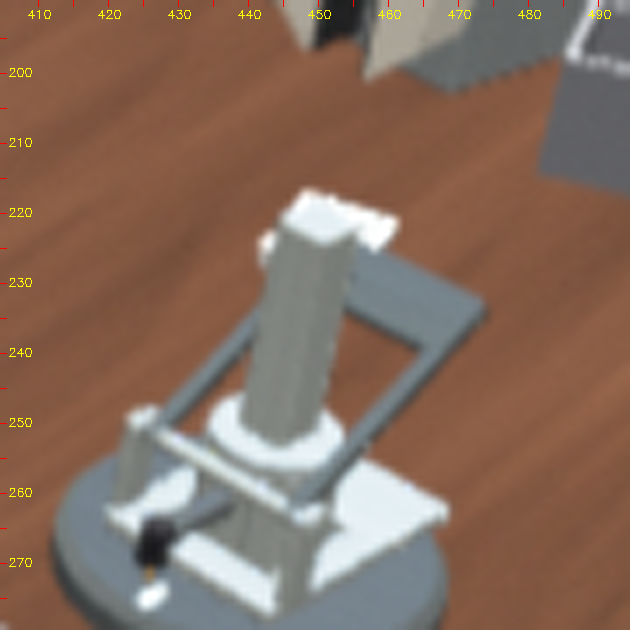

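View pics/c18.png

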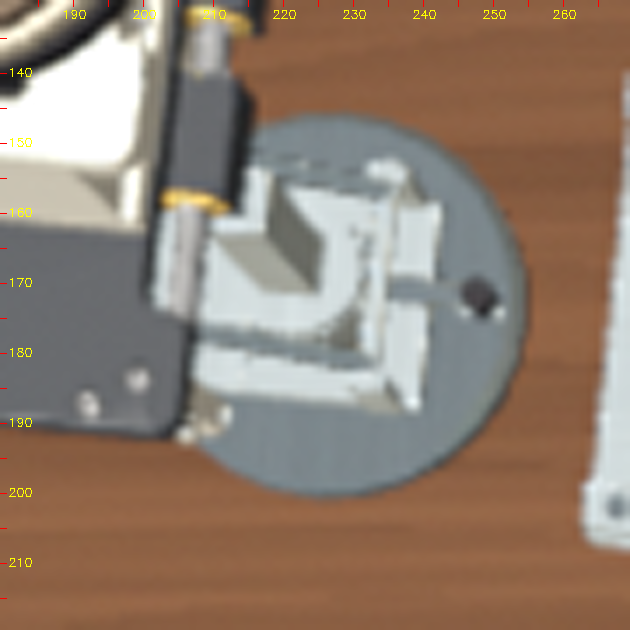

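Call:
move_arm(steps=[[22, 0, 0, 0], [43, -1, 0, 0], [43, -1, 0, 0], [43, -1, 30, 0], [43, -1, 60, 0], [43, -1, 75, 0], [43, -1, 80, 0], [43, -1, 80, 0]])

```text
clock: 14.3
position: [0.6327, 0.2422, 0.2788]
ee_rot: [2.343, 2.092, 0.001]
force: [0.0, 0.6, -0.1]
width: 0.004
```

```bash
python3 go.py .6336 .2431 .280 -0.113;python3 - <<'E'
from h import *
s=grab("scene","s6.png");crop(s,405,160,100,120,5,"c19.png",5)
E
```

```text
t=14.30 pos [0.6327 0.2422 0.2788] yaw_y -0.1132 tilt 0.0006 j7 -0.163 j1 -0.826 F [ 0.   0.6 -0.1] w 0.4mm
shift mm [ 1.   0.8 -1.2] twist -0.0002 dist 2.0
```

View pics/c19.png

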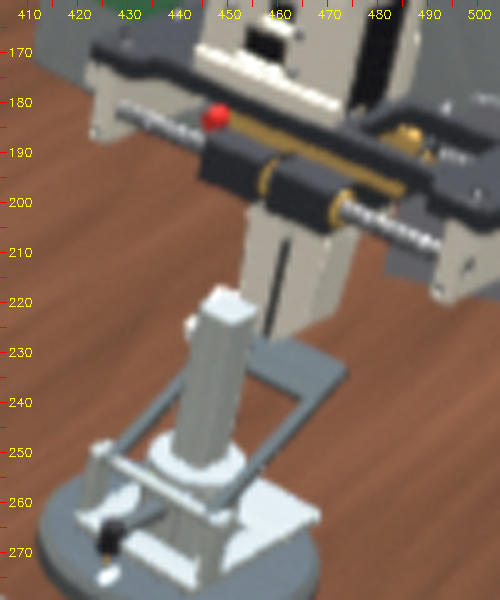

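Call:
move_arm(steps=[[0, 0, 4, 0], [1, 0, 8, 0], [2, 0, 12, 0], [4, 0, 17, 0], [6, 0, 22, 0], [8, 0, 27, 0], [9, 0, 32, 0], [10, 0, 37, 0], [11, 0, 42, 0], [12, 0, 45, 0], [12, 0, 45, 0]])

```text
clock: 15.72
position: [0.6336, 0.2542, 0.2329]
ee_rot: [-2.343, -2.092, 0.001]
force: [-0.7, 0.4, 0.3]
width: 0.006
```

Call:
move_arm(steps=[[0, 0, 1, 0], [0, 0, 2, 0], [0, 0, 3, 0], [0, 0, 4, 0], [0, 0, 4, 0]])

```text
clock: 16.35
position: [0.6337, 0.2544, 0.2294]
ee_rot: [-2.343, -2.092, -0.0]
force: [-0.8, 1.0, 2.4]
width: 0.006
```

Call:
move_arm(steps=[[0, 0, 0.5, 0], [0, 0, 1, 0], [0, 0, 1.5, 0], [0, 0, 2, 0], [0, 0, 2, 0]])

```text
clock: 16.98
position: [0.6339, 0.2542, 0.229]
ee_rot: [-2.343, -2.092, -0.002]
force: [-6.2, -1.7, 16.0]
width: 0.004
```

```bash
python3 go.py .6336 .2431 .280 -0.113;python3 - <<'E'
from h import *
s=grab("scene","s7.png");crop(s,405,170,100,120,5,"c20.png",5)
E
```

```text
t=16.98 pos [0.6339 0.2542 0.229 ] yaw_y -0.1131 tilt 0.0013 j7 -0.150 j1 -0.818 F [-6.2 -1.7 16. ] w 0.3mm
shift mm [-11.    1.  -51.1] twist -0.0001 dist 52.0
```

View pics/c20.png

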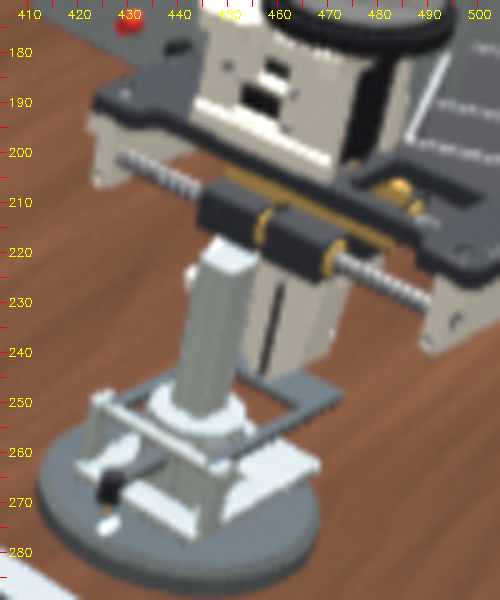

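Call:
move_arm(steps=[[0, 0, -10, 0], [0, 0, -35, 0], [0, 0, -65, 0], [0, 0, -80, 0], [0, 0, -80, 0]])

```text
clock: 17.65
position: [0.6341, 0.2542, 0.3081]
ee_rot: [2.343, 2.092, 0.003]
force: [-0.9, 0.3, 0.0]
width: 0.001
```

```bash
python3 go.py .5426 .3870 .22 0.194
```

```text
t=17.65 pos [0.6341 0.2542 0.3081] yaw_y -0.1131 tilt 0.0018 j7 -0.195 j1 -0.848 F [-0.9  0.3  0. ] w 0.1mm
shift mm [ 121.6 -106.    88.1] twist -0.3071 dist 184.0
```

Call:
move_arm(steps=[[24, -21, 0, -0.06], [49, -42, 0, -0.12], [73, -63, 0, -0.18], [97, -85, 10, -0.24], [122, -106, 30, -0.307], [122, -106, 60, -0.307], [122, -106, 85, -0.307], [122, -106, 88, -0.307], [122, -106, 88, -0.307]], grip=60)

```text
clock: 18.77
position: [0.5423, 0.3872, 0.2192]
ee_rot: [1.996, 2.426, -0.001]
force: [-0.8, -0.1, -0.4]
width: 0.655
```

```bash
python3 go.py .5426 .3870 .181 0.194
python3 - <<'E'
from h import *
s=grab("scene","s8.png");crop(s,400,100,130,150,4,"c21.png",5);
t=grab("top","t8.png");crop(t,170,120,130,100,6,"c22.png")
E
```

```text
t=18.77 pos [0.5423 0.3872 0.2192] yaw_y 0.1936 tilt 0.0006 j7 -0.122 j1 -1.023 F [-0.8 -0.1 -0.4] w 60.2mm
shift mm [-0.2  0.2 38.2] twist -0.0004 dist 38.0
```

View pics/c21.png

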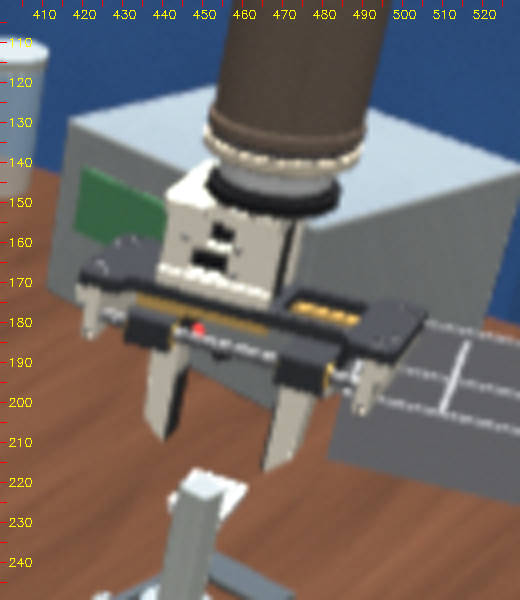

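View pics/c22.png

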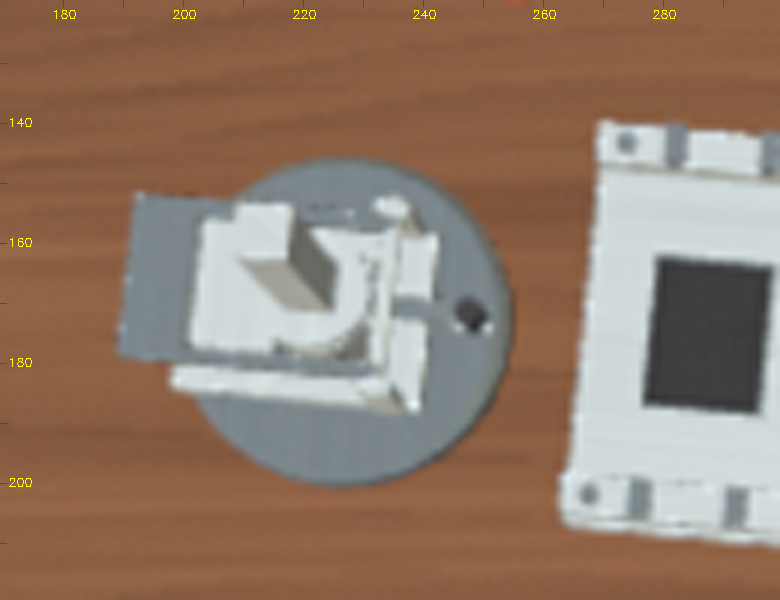

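Call:
move_arm(steps=[[0, 0, 15, 0], [0, 0, 28, 0], [0, 0, 35, 0], [0, 0, 38, 0], [0, 0, 38, 0]])

```text
clock: 19.5
position: [0.5423, 0.3873, 0.1812]
ee_rot: [1.996, 2.426, -0.0]
force: [-0.4, -0.4, 1.2]
width: 0.652
```

Call:
move_arm(steps=[[0, 0, 0, 0], [0, 0, 0, 0], [0, 0, 0, 0], [0, 0, 0, 0], [0, 0, 0, 0], [0, 0, 0, 0]], grip=20, grip_force=20)

```text
clock: 20.25
position: [0.5423, 0.3874, 0.1816]
ee_rot: [-1.996, -2.426, -0.001]
force: [-1.0, -0.1, 3.6]
width: 0.376
```

Call:
move_arm(steps=[[0, 0, -10, 0], [0, 0, -30, 0], [0, 0, -60, 0], [0, 0, -100, 0], [0, 0, -130, 0], [0, 0, -140, 0], [0, 0, -140, 0]])

```text
clock: 21.12
position: [0.5422, 0.3874, 0.3221]
ee_rot: [1.996, 2.426, 0.002]
force: [-0.3, 0.1, -0.6]
width: 0.376
```

```bash
python3 go.py .6213 .0672 .32 1.4556
python3 - <<'E'
from h import *
s=grab("scene","s9.png")
E
```

```text
t=21.12 pos [0.5422 0.3874 0.3221] yaw_y 0.1940 tilt 0.0013 j7 -0.178 j1 -1.064 F [-0.3  0.1 -0.6] w 34.5mm
shift mm [-329.4   15.9    1.9] twist -1.2616 dist 330.0
```

View pics/s9.png

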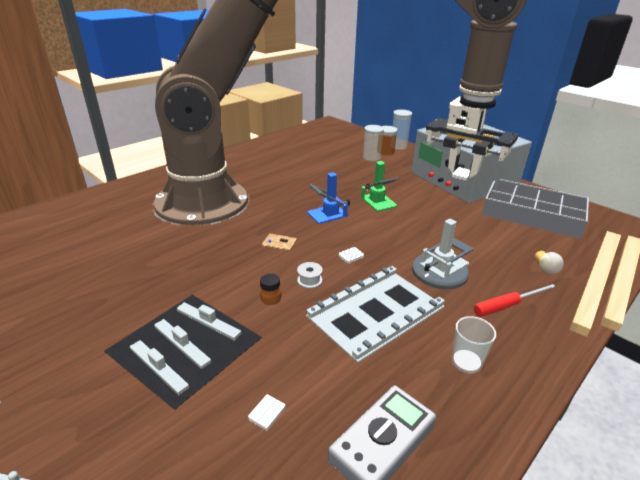

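Call:
move_arm(steps=[[-12, 0, -15, -0.05], [-30, 1, -30, -0.13], [-60, 3, -40, -0.26], [-90, 4, -40, -0.39], [-120, 6, -40, -0.52], [-150, 7, -40, -0.65], [-180, 9, -40, -0.78], [-210, 10, -40, -0.91], [-240, 12, -40, -1.04], [-270, 13, -40, -1.15], [-300, 14, -40, -1.22], [-320, 15, -20, -1.262], [-330, 16, 0, -1.262], [-329.5, 16, 20, -1.262], [-329.5, 16, 40, -1.262], [-329.5, 16, 60, -1.262], [-329.5, 16, 80, -1.262], [-329.5, 16, 80, -1.262]])

```text
clock: 23.42
position: [0.6202, 0.0671, 0.2386]
ee_rot: [-0.18, -3.131, 0.002]
force: [0.3, 0.6, -1.4]
width: 0.378
```

```bash
python3 go.py .6213 .0672 .189 1.4556
python3 - <<'E'
from h import *
s=grab("scene","s10.png");crop(s,300,150,180,180,3.3,"c23.png");
t=grab("top","t10.png");crop(t,180,120,200,110,4,"c24.png")
E
```

```text
t=23.43 pos [0.6202 0.0671 0.2386] yaw_y 1.4558 tilt 0.0054 j7 1.456 j1 -0.375 F [ 0.3  0.6 -1.4] w 34.7mm
shift mm [-1.4  0.3 49.6] twist 0.0002 dist 50.0
```

View pics/c23.png

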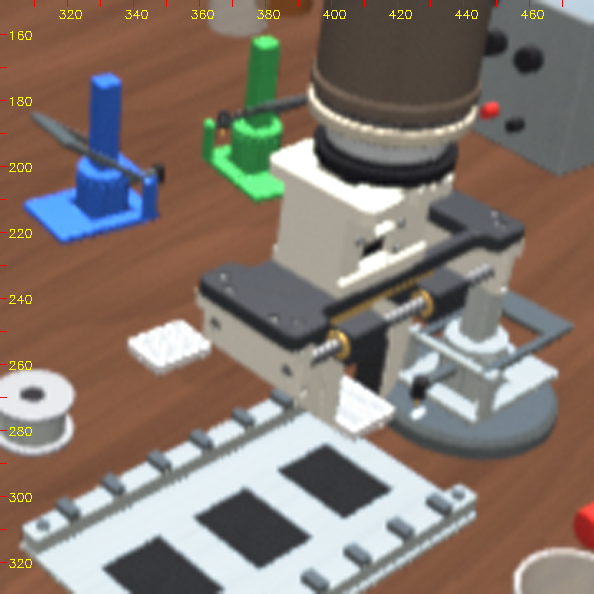

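View pics/c24.png

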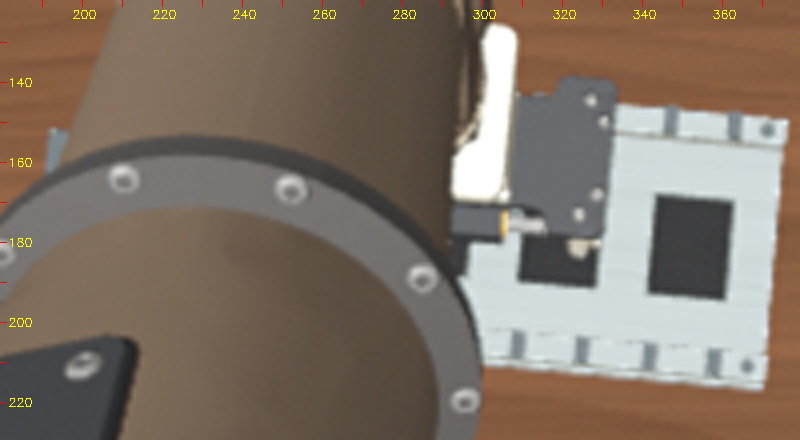

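Call:
move_arm(steps=[[-1.4, 0, 12, 0], [-1.4, 0, 24, 0], [-1.4, 0, 36, 0], [-1.4, 0, 44, 0], [-1.4, 0, 48, 0], [-1.4, 0, 50, 0], [-1.4, 0, 50, 0]])

```text
clock: 24.4
position: [0.6229, 0.067, 0.1915]
ee_rot: [0.18, 3.136, 0.0]
force: [0.3, 0.1, -1.3]
width: 0.375
```

```bash
python3 go.py .6213 .0672 .1876 1.4556
```

```text
t=24.40 pos [0.6229 0.067  0.1915] yaw_y 1.4560 tilt 0.0003 j7 1.474 j1 -0.358 F [ 0.3  0.1 -1.3] w 34.5mm
shift mm [1.6 0.  3.9] twist 0.0004 dist 4.0
```

Call:
move_arm(steps=[[1.6, 0, 1.5, 0], [1.6, 0, 3, 0], [1.6, 0, 3.7, 0], [1.6, 0, 3.7, 0]])

```text
clock: 24.9
position: [0.6212, 0.0672, 0.1876]
ee_rot: [0.18, 3.136, 0.0]
force: [-0.4, 0.5, -0.4]
width: 0.377
```

Call:
move_arm(steps=[[0, 0, 0, 0], [0, 0, 0, 0], [0, 0, 0, 0], [0, 0, -5, 0], [0, 0, -20, 0], [0, 0, -50, 0], [0, 0, -80, 0], [0, 0, -100, 0], [0, 0, -100, 0]], grip=46)

```text
clock: 26.02
position: [0.6219, 0.0671, 0.2903]
ee_rot: [0.18, 3.132, 0.002]
force: [0.3, -1.0, -0.3]
width: 0.501
```

```bash
python3 go.py .4568 .1005 .22 -0.180
python3 - <<'E'
from h import *
s=grab("scene","s11.png");crop(s,230,200,240,200,3.3,"c25.png");
E
```

```text
t=26.02 pos [0.6219 0.0671 0.2903] yaw_y 1.4558 tilt 0.0044 j7 1.439 j1 -0.390 F [ 0.3 -1.  -0.3] w 46.0mm
shift mm [168.1  14.1  69.6] twist 1.6358 dist 183.0
```

View pics/c25.png

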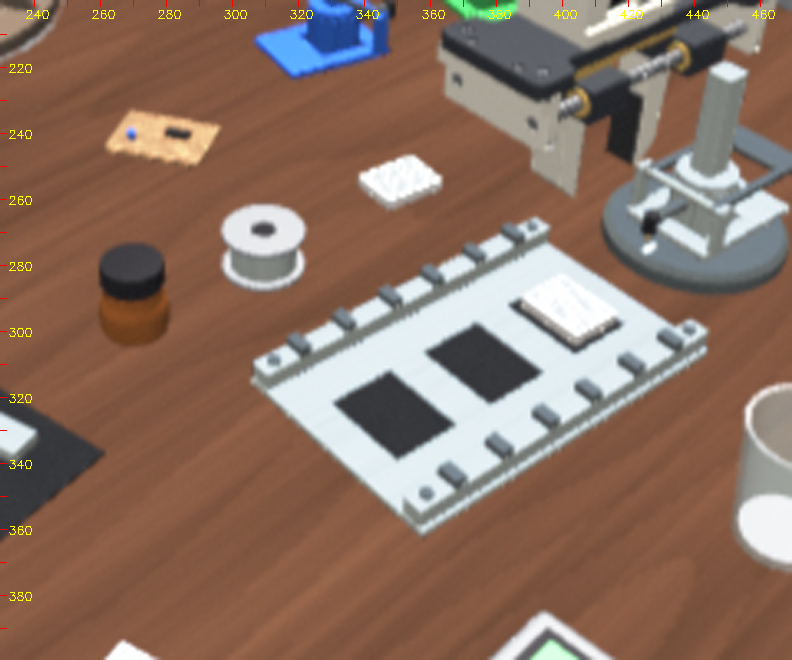

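Call:
move_arm(steps=[[14, 1, -5, 0.13], [28, 2, -5, 0.28], [42, 3, -5, 0.43], [56, 5, -5, 0.58], [70, 6, -5, 0.73], [84, 7, -5, 0.88], [98, 8, 0, 1.03], [112, 9, 10, 1.18], [126, 10, 20, 1.33], [140, 12, 30, 1.48], [155, 13, 45, 1.6], [168, 14, 60, 1.636], [168, 14, 70, 1.636], [168, 14, 70, 1.636]], grip=60)

```text
clock: 27.82
position: [0.4561, 0.1002, 0.2171]
ee_rot: [2.411, 2.014, -0.002]
force: [0.2, -0.6, -0.7]
width: 0.655
```

```bash
python3 go.py .4568 .1005 .181 -0.180
```

```text
t=27.82 pos [0.4561 0.1002 0.2171] yaw_y -0.1793 tilt 0.0011 j7 0.074 j1 -0.817 F [ 0.2 -0.6 -0.7] w 60.2mm
shift mm [ 0.5  0.6 36.1] twist 0.0007 dist 36.0
```

Call:
move_arm(steps=[[0.5, 0.5, 15, 0], [0.5, 0.5, 27, 0], [0.5, 0.5, 34, 0], [0.5, 0.5, 36, 0], [0.5, 0.5, 36, 0]])

```text
clock: 28.45
position: [0.4566, 0.1006, 0.1816]
ee_rot: [-2.412, -2.012, 0.0]
force: [0.0, 0.3, -0.5]
width: 0.651
```

Call:
move_arm(steps=[[0, 0, 0, 0], [0, 0, 0, 0], [0, 0, 0, 0], [0, 0, 0, 0], [0, 0, 0, 0], [0, 0, 0, 0]], grip=20, grip_force=20)

```text
clock: 29.2
position: [0.4566, 0.1008, 0.1818]
ee_rot: [-2.412, -2.013, -0.001]
force: [-2.1, -0.1, 4.6]
width: 0.375
```

Call:
move_arm(steps=[[0, 0, -10, 0], [0, 0, -30, 0], [0, 0, -60, 0], [0, 0, -90, 0], [0, 0, -100, 0], [0, 0, -100, 0]])

```text
clock: 29.95
position: [0.4565, 0.1009, 0.2819]
ee_rot: [2.412, 2.013, 0.002]
force: [-0.5, 0.5, -0.0]
width: 0.378
```

```bash
python3 -c "
from cell import arm;print(arm.observe()['joints'].round(2))"; python3 go.py .6134 -.0024 .24 1.4556;  python3 go.py .6134 -.0024 .24 -1.686
```

```text
[-0.93  0.42  0.79  2.14 -0.43  0.75 -0.04]
t=29.95 pos [0.4565 0.1009 0.2819] yaw_y -0.1796 tilt 0.0011 j7 -0.036 j1 -0.926 F [-0.5  0.5 -0. ] w 34.7mm
shift mm [-73.7 172.8  42. ] twist -1.6352 dist 192.0
t=29.95 pos [0.4565 0.1009 0.2819] yaw_y -0.1796 tilt 0.0011 j7 -0.036 j1 -0.926 F [-0.5  0.5 -0. ] w 34.7mm
shift mm [-73.7 172.8  42. ] twist 1.5064 dist 192.0
```

Call:
move_arm(steps=[[-4, 10, 0, -0.1], [-10, 24, 0, -0.25], [-17, 40, 0, -0.4], [-24, 56, 0, -0.55], [-31, 72, 0, -0.7], [-38, 88, 0, -0.85], [-45, 104, 0, -1.0], [-52, 120, 0, -1.15], [-59, 136, 0, -1.3], [-66, 155, 5, -1.45], [-73, 170, 15, -1.58], [-74, 173, 30, -1.635], [-74, 173, 42, -1.635], [-74, 173, 42, -1.635], [-74, 173, 42, -1.635]])

```text
clock: 31.82
position: [0.6134, -0.0028, 0.2397]
ee_rot: [-0.183, -3.136, -0.0]
force: [0.8, 0.3, -0.2]
width: 0.377
```

```bash
python3 -c "
from cell import arm;print(arm.observe()['joints'].round(2))"; python3 go.py .6134 -.0024 .190 1.4556
```

```text
[-0.27  0.6   0.27  1.79 -0.22  0.78  1.57]
t=31.82 pos [ 0.6134 -0.0028  0.2397] yaw_y 1.4545 tilt 0.0002 j7 1.568 j1 -0.268 F [ 0.8  0.3 -0.2] w 34.6mm
shift mm [ 0.   0.4 49.7] twist -0.0011 dist 50.0
```

Call:
move_arm(steps=[[0, 0, 15, 0], [0, 0, 30, 0], [0, 0, 42, 0], [0, 0, 48, 0], [0, 0, 50, 0], [0, 0, 51, 0], [0, 0, 51.5, 0], [0, 0, 51.5, 0], [0, 0, 51.5, 0]])

```text
clock: 32.95
position: [0.6135, -0.003, 0.1883]
ee_rot: [0.182, 3.136, 0.0]
force: [-0.4, 0.1, 0.4]
width: 0.376
```

```bash
python3 go.py .6134 -.0024 .1878 1.4556
```

```text
t=32.95 pos [ 0.6135 -0.003   0.1883] yaw_y 1.4549 tilt 0.0004 j7 1.589 j1 -0.248 F [-0.4  0.1  0.4] w 34.6mm
shift mm [0.2 0.6 0.5] twist -0.0007 dist 1.0
```

Call:
move_arm(steps=[[0, 0, 0.3, 0], [0, 0, 0.3, 0], [0, 0, 0.3, 0], [0, 0, -5, 0], [0, 0, -20, 0], [0, 0, -50, 0], [0, 0, -80, 0], [0, 0, -90, 0]], grip=46)

```text
clock: 33.95
position: [0.6141, -0.0032, 0.281]
ee_rot: [0.182, 3.132, 0.001]
force: [0.4, -0.7, 0.3]
width: 0.499
```

```bash
python3 go.py .6421 -.2959 .225 0.227
python3 - <<'E'
from h import *
s=grab("scene","s12.png");crop(s,200,200,280,250,2.6,"c26.png");
E
```

```text
t=33.95 pos [ 0.6141 -0.0032  0.281 ] yaw_y 1.4548 tilt 0.0040 j7 1.554 j1 -0.281 F [ 0.4 -0.7  0.3] w 45.8mm
shift mm [ -61.4 -287.6   56. ] twist 1.2278 dist 299.0
```

View pics/c26.png

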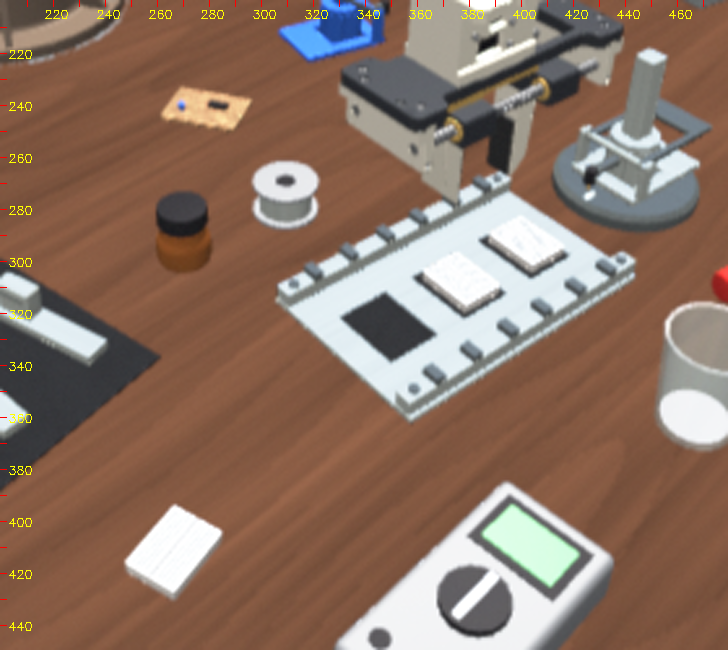

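Call:
move_arm(steps=[[-4, -15, 0, 0.06], [-10, -45, 0, 0.2], [-17, -80, 0, 0.34], [-25, -115, 0, 0.48], [-32, -150, 0, 0.62], [-40, -185, 0, 0.76], [-48, -220, 10, 0.9], [-55, -250, 25, 1.04], [-60, -275, 40, 1.16], [-61, -287, 50, 1.228], [-61, -288, 56, 1.228], [-61, -288, 56, 1.228]], grip=60)

```text
clock: 35.5
position: [0.6408, -0.2951, 0.2214]
ee_rot: [-1.952, -2.46, -0.001]
force: [0.3, -0.3, 0.3]
width: 0.652
```

```bash
python3 go.py .6421 -.2959 .181 0.227
python3 - <<'E'
from h import *
s=grab("scene","s13.png");crop(s,200,330,150,140,4,"c27.png");
E
```

```text
t=35.50 pos [ 0.6408 -0.2951  0.2214] yaw_y 0.2291 tilt 0.0016 j7 0.990 j1 0.019 F [ 0.3 -0.3  0.3] w 59.8mm
shift mm [-1.1  1.1 40.4] twist 0.0021 dist 40.0
```

View pics/c27.png

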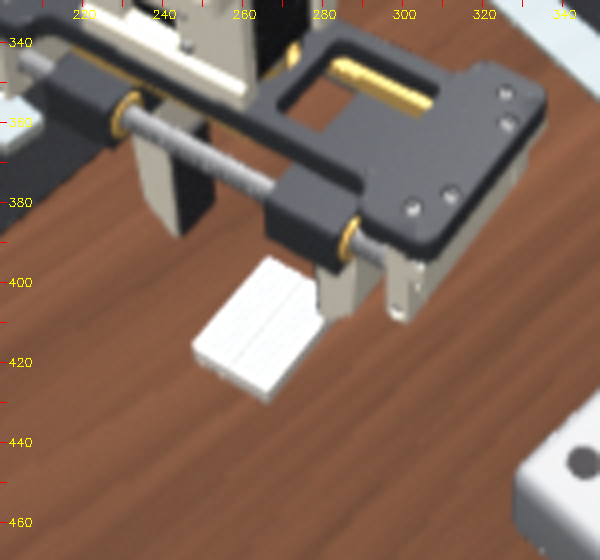

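Call:
move_arm(steps=[[-1, 1, 15, 0], [-1, 1, 28, 0], [-1, 1, 37, 0], [-1, 1, 40, 0], [-1, 1, 40, 0]])

```text
clock: 36.17
position: [0.6419, -0.297, 0.1819]
ee_rot: [-1.956, -2.458, 0.0]
force: [-0.0, 0.1, -0.2]
width: 0.652
```

Call:
move_arm(steps=[[0, 0, 0, 0], [0, 0, 0, 0], [0, 0, 0, 0], [0, 0, 0, 0], [0, 0, 0, 0], [0, 0, 0, 0]], grip=20, grip_force=20)

```text
clock: 36.92
position: [0.642, -0.297, 0.1824]
ee_rot: [1.955, 2.458, 0.0]
force: [-1.6, 0.9, 2.7]
width: 0.376
```

Call:
move_arm(steps=[[0, 0, -10, 0], [0, 0, -30, 0], [0, 0, -60, 0], [0, 0, -90, 0], [0, 0, -100, 0], [0, 0, -100, 0]])

```text
clock: 37.67
position: [0.642, -0.2969, 0.283]
ee_rot: [1.955, 2.458, 0.001]
force: [-0.1, -0.3, -1.2]
width: 0.376
```

```bash
python3 go.py .6055 -.0719 .24 1.4556
```

```text
t=37.67 pos [ 0.642  -0.2969  0.283 ] yaw_y 0.2271 tilt 0.0015 j7 0.958 j1 0.001 F [-0.1 -0.3 -1.2] w 34.5mm
shift mm [227.5  15.   42.9] twist -1.2285 dist 232.0
```

Call:
move_arm(steps=[[10, 1, 0, -0.06], [30, 2, 0, -0.18], [55, 4, 0, -0.32], [80, 5, 0, -0.46], [105, 7, 0, -0.6], [130, 8, 0, -0.74], [155, 10, 0, -0.88], [180, 12, 0, -1.02], [205, 13, 5, -1.14], [220, 14, 15, -1.21], [227, 15, 30, -1.228], [227.5, 15, 43, -1.228], [227.5, 15, 43, -1.228], [227.5, 15, 43, -1.228]])

```text
clock: 39.42
position: [0.6055, -0.0728, 0.2392]
ee_rot: [0.185, 3.136, -0.001]
force: [0.4, 0.1, 0.2]
width: 0.375
```

```bash
python3 go.py .6055 -.0719 .1886 1.4556
```

```text
t=39.42 pos [ 0.6055 -0.0728  0.2392] yaw_y 1.4533 tilt 0.0005 j7 1.686 j1 -0.159 F [0.4 0.1 0.2] w 34.4mm
shift mm [ 0.1  0.9 50.6] twist -0.0023 dist 51.0
```

Call:
move_arm(steps=[[0, 1, 15, 0], [0, 1, 30, 0], [0, 1, 42, 0], [0, 1, 48, 0], [0, 1, 50, 0], [0, 1, 50.5, 0], [0, 1, 50.7, 0], [0, 1, 50.7, 0], [0, 1, 50.7, 0]])

```text
clock: 40.55
position: [0.6056, -0.0709, 0.1886]
ee_rot: [0.182, 3.136, 0.0]
force: [0.3, 0.3, -0.7]
width: 0.375
```

Call:
move_arm(steps=[[0, 0, 0, 0], [0, 0, 0, 0], [0, 0, 0, 0], [0, 0, -5, 0], [0, 0, -20, 0], [0, 0, -50, 0], [0, 0, -80, 0], [0, 0, -90, 0]], grip=46)

```text
clock: 41.55
position: [0.6061, -0.0711, 0.2813]
ee_rot: [0.182, 3.132, 0.0]
force: [0.4, -0.6, 0.2]
width: 0.504
```

Run:
```python
from meas import *
# bars: grip-block top corners at z=.034 & bar ends at z=.010 in top img; local x along bar
def bar(ends,bl,p0):
    L=[(-.071,.01,.010),(-.071,-.01,.010),(.071,-.01,.010),(.071,.01,.010)]+[(-.015,.007,.034),(-.015,-.007,.034),(.015,-.007,.034),(.015,.007,.034)]
    return fit("top",L,ends+bl,p0)
# local x -> image up (world +x); local +y -> image left
# order: bottom-left,bottom-right,top-right,top-left
bars={"A":([(442.7,302),(453,299.5),(435.2,234),(425.2,236)],[(442.3,274.5),(447,272.5),(442.8,259.5),(438,261)],[.43,-.25,-2.9+np.pi]),
"B":([(466.8,294),(477,293),(470.5,226),(460.2,227)],[(470.2,266.5),(476.3,265.5),(474.5,251.5),(468.8,252.5)],[.43,-.31,0]),
"C":([(492.6,284),(503,283),(495.2,216.5),(485.2,217.5)],[(496.7,256.5),(502.3,255.5),(500.8,241.5),(495,242.5)],[.45,-.37,0])}
for k,(e,b,p0) in bars.items():
    p,r=bar(e,b,p0);print(k,p.round(4),r,"scene block centre",w2p("scene",[p[0],p[1],.034]).round(1),"ends",w2p("scene",H(p,np.array([(-.071,0,.010),(.071,0,.010)]))).round(1).tolist())
s=grab("scene","s14.png");crop(s,100,280,180,130,4.4,"c28.png");crop(s,280,240,190,140,4.2,"c29.png")
t=grab("top","t14.png")
```

```text
A [ 0.4153 -0.2498  0.2232] [[0.9, -0.5], [-0.1, -0.3], [-0.1, -0.2], [0.8, 0.1], [-1.5, 0.5], [0.4, 0.8], [0.7, -0.3], [-1.0, -0.2]] scene block centre [[205.8 308.3]] ends [[180.1, 304.0], [236.9, 333.3]]
B [ 0.4305 -0.3125  0.0513] [[0.6, -0.2], [-0.1, 0.1], [-0.4, 0.0], [0.5, -0.3], [-0.6, 0.1], [0.1, 0.6], [0.5, 0.1], [-0.6, -0.4]] scene block centre [[179.2 329.7]] ends [[159.1, 320.3], [205.9, 361.2]]
C [ 0.45   -0.3672  0.0615] [[0.8, -0.1], [-0.1, 0.1], [-0.1, -0.1], [0.5, -0.4], [-0.8, 0.1], [0.4, 0.6], [0.2, 0.1], [-0.8, -0.4]] scene block centre [[155.  352.8]] ends [[135.0, 341.5], [183.0, 386.9]]
```

View pics/c28.png

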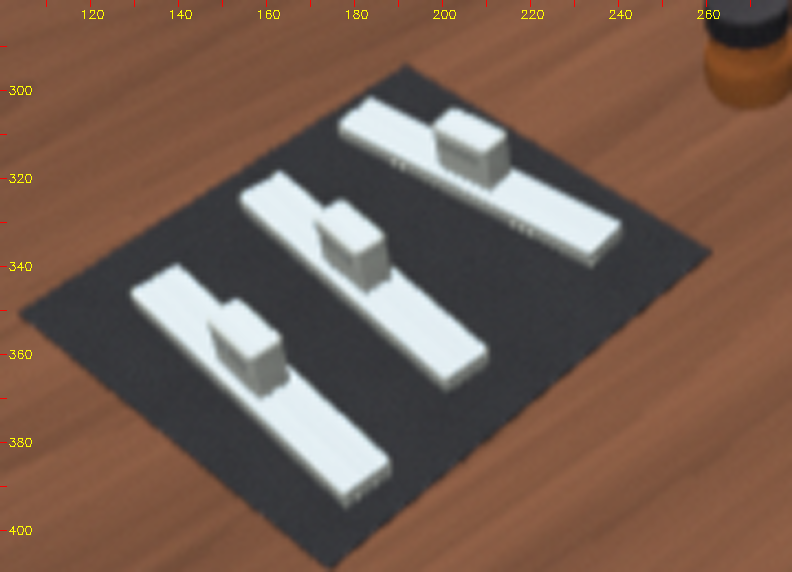

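View pics/c29.png

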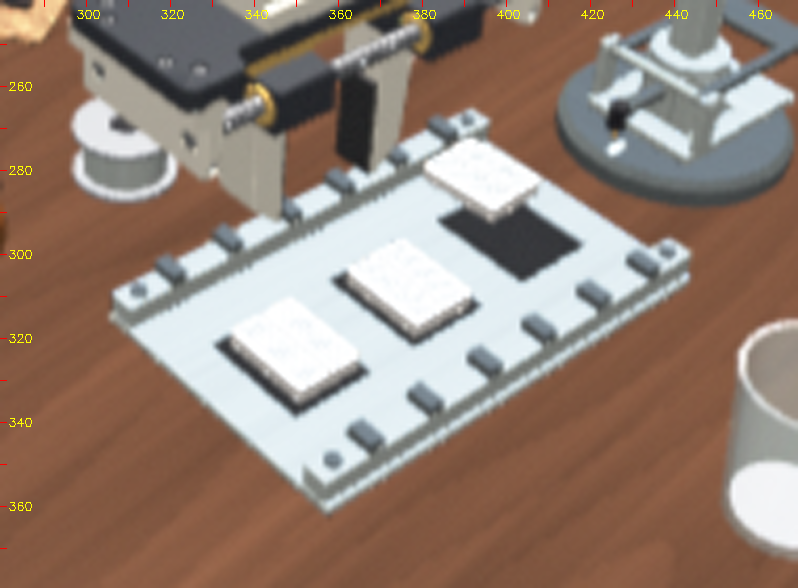

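```bash
python3 go.py .416 -.2507 .235 -1.348
python3 - <<'E'
from h import *
print("jar",p2w("top",(381,255),.05),"spool",p2w("top",(333,251),.029))
E
```

```text
t=41.65 pos [ 0.6059 -0.071   0.28  ] yaw_y 1.4550 tilt 0.0027 j7 1.670 j1 -0.176 F [-0.3 -0.3  0.5] w 45.8mm
shift mm [ 167.9 -200.5   44.5] twist 2.803 dist 265.0
jar [ 0.44180801 -0.12291408  0.05      ] spool [ 0.45339594 -0.02604386  0.029     ]
```

Call:
move_arm(steps=[[10, -12, 0, 0.16], [20, -25, 0, 0.34], [30, -38, 0, 0.52], [42, -50, 0, 0.7], [52, -62, 0, 0.88], [63, -75, 0, 1.06], [73, -88, 0, 1.24], [84, -100, 0, 1.42], [95, -113, 0, 1.6], [105, -125, 0, 1.78], [115, -138, 0, 1.96], [126, -150, 0, 2.14], [137, -163, 0, 2.32], [147, -176, 0, 2.5], [158, -188, 10, 2.66], [166, -198, 25, 2.78], [168, -200.5, 40, 2.803], [168, -200.5, 44, 2.803], [168, -200.5, 44, 2.803], [168, -200.5, 44, 2.803]], grip=40)

```text
clock: 44.15
position: [0.4158, -0.2505, 0.2347]
ee_rot: [3.122, 0.351, 0.001]
force: [0.3, -0.3, -0.5]
width: 0.437
```

```bash
python3 -c "
from cell import arm;print(arm.observe()['joints'].round(2))"; python3 go.py .416 -.2507 .190 -1.348
python3 - <<'E'
from h import *
s=grab("scene","s15.png");crop(s,100,180,200,200,3,"c30.png")
t=grab("top","t15.png");crop(t,180,120,200,110,4,"c31.png")
E
```

```text
[-0.26  0.64  1.01  2.14 -0.79  0.79 -0.08]
t=44.15 pos [ 0.4158 -0.2505  0.2347] yaw_y -1.3466 tilt 0.0007 j7 -0.084 j1 -0.262 F [ 0.3 -0.3 -0.5] w 40.1mm
shift mm [ 0.1  0.2 44.7] twist 0.0014 dist 45.0
```

View pics/c30.png

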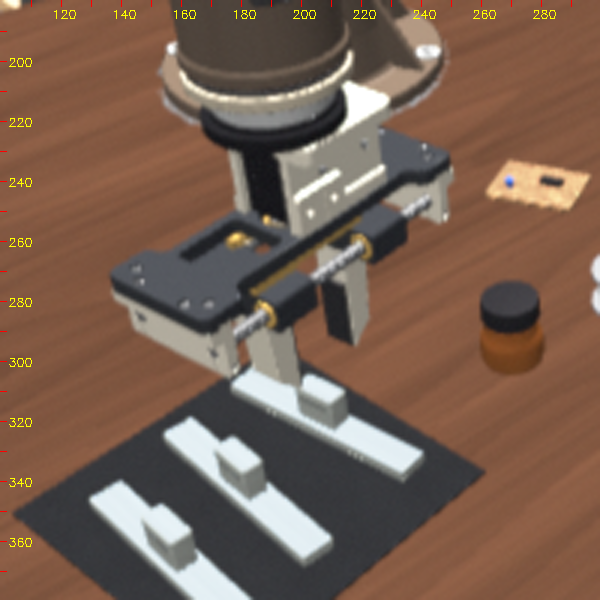

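View pics/c31.png

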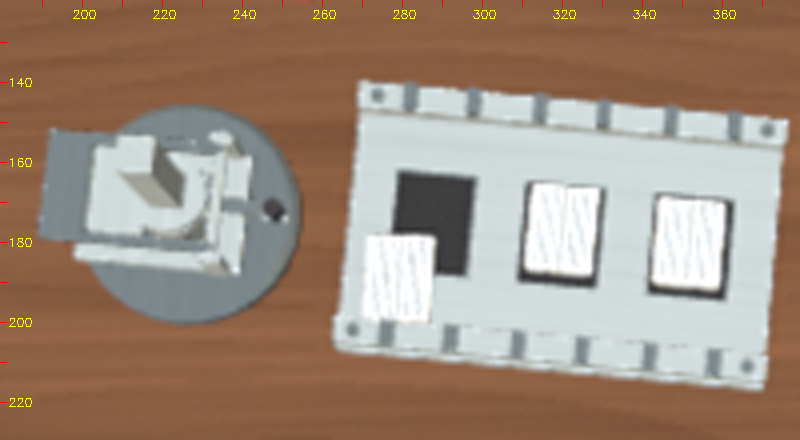

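Call:
move_arm(steps=[[0, 0, 15, 0], [0, 0, 28, 0], [0, 0, 37, 0], [0, 0, 42, 0], [0, 0, 44, 0], [0, 0, 44, 0]])

```text
clock: 45.0
position: [0.4154, -0.2507, 0.1905]
ee_rot: [3.122, 0.349, 0.0]
force: [-0.8, -0.1, 0.1]
width: 0.434
```

Call:
move_arm(steps=[[0, 0, 0, 0], [0, 0, 0, 0], [0, 0, 0, 0], [0, 0, 0, 0], [0, 0, 0, 0], [0, 0, 0, 0]], grip=2, grip_force=30)

```text
clock: 45.75
position: [0.4155, -0.2507, 0.1905]
ee_rot: [-3.122, -0.349, -0.0]
force: [-0.2, 1.2, 4.4]
width: 0.149
```

```bash
python3 go.py .416 -.2507 .190 -1.348
python3 - <<'E'
from h import *
s=grab("scene","s16.png");crop(s,100,220,180,150,4,"c32.png")
E
```

```text
t=45.75 pos [ 0.4155 -0.2507  0.1905] yaw_y -1.3482 tilt 0.0003 j7 -0.008 j1 -0.193 F [-0.2  1.2  4.4] w 13.7mm
shift mm [0.5 0.2 0.5] twist -0.0002 dist 1.0
```

View pics/c32.png

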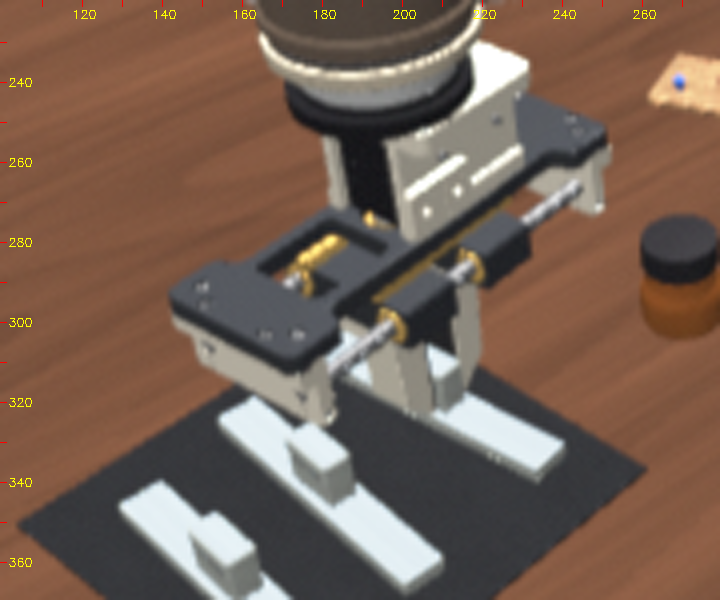

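Call:
move_arm(steps=[[0, 0, -8, 0], [0, 0, -25, 0], [0, 0, -50, 0], [0, 0, -75, 0], [0, 0, -85, 0], [0, 0, -85, 0]])

```text
clock: 46.55
position: [0.4156, -0.2505, 0.2756]
ee_rot: [3.122, 0.35, 0.001]
force: [0.2, -0.3, -0.8]
width: 0.148
```

```bash
python3 -c "
from cell import arm;print(arm.observe()['joints'].round(2))"; python3 go.py .6055 -.0719 .25 -1.686
```

```text
[-0.33  0.59  1.1   2.11 -0.7   0.87 -0.15]
t=46.55 pos [ 0.4156 -0.2505  0.2756] yaw_y -1.3477 tilt 0.0009 j7 -0.152 j1 -0.326 F [ 0.2 -0.3 -0.8] w 13.5mm
shift mm [ 224.7 -132.1   25.8] twist 0.3383 dist 262.0
```

Call:
move_arm(steps=[[10, -6, 0, 0.02], [30, -18, 0, 0.05], [55, -32, 0, 0.09], [80, -47, 0, 0.13], [105, -62, 0, 0.17], [130, -76, 0, 0.21], [155, -91, 0, 0.25], [180, -106, 0, 0.28], [203, -120, 0, 0.31], [218, -128, 5, 0.338], [224.5, -132, 15, 0.338], [224.5, -132, 25, 0.338], [224.5, -132, 25, 0.338], [224.5, -132, 25, 0.338]])

```text
clock: 48.3
position: [0.6048, -0.073, 0.2506]
ee_rot: [3.136, -0.183, -0.0]
force: [-0.0, 0.6, -0.3]
width: 0.154
```

```bash
python3 -c "
from cell import arm;print(arm.observe()['joints'].round(2))"; python3 go.py .6055 -.0719 .2065 -1.686
python3 - <<'E'
from h import *
s=grab("scene","s17.png");crop(s,280,200,190,170,3.5,"c33.png")
t=grab("top","t17.png");crop(t,250,120,150,110,5,"c34.png")
E
```

```text
[-0.63  0.85  1.12  1.83 -0.89  1.07 -0.84]
t=48.30 pos [ 0.6048 -0.073   0.2506] yaw_y -1.6874 tilt 0.0001 j7 -0.843 j1 -0.632 F [-0.   0.6 -0.3] w 14.2mm
shift mm [ 0.5 -1.2 44.1] twist -0.0014 dist 44.0
```

View pics/c33.png

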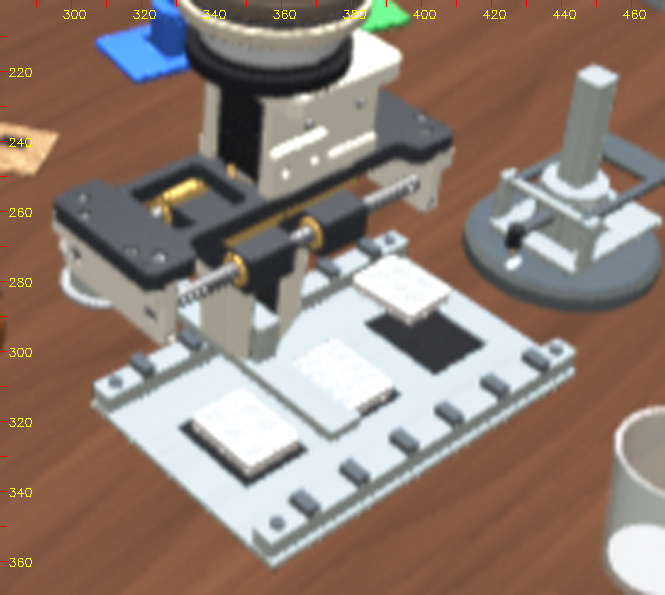

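View pics/c34.png

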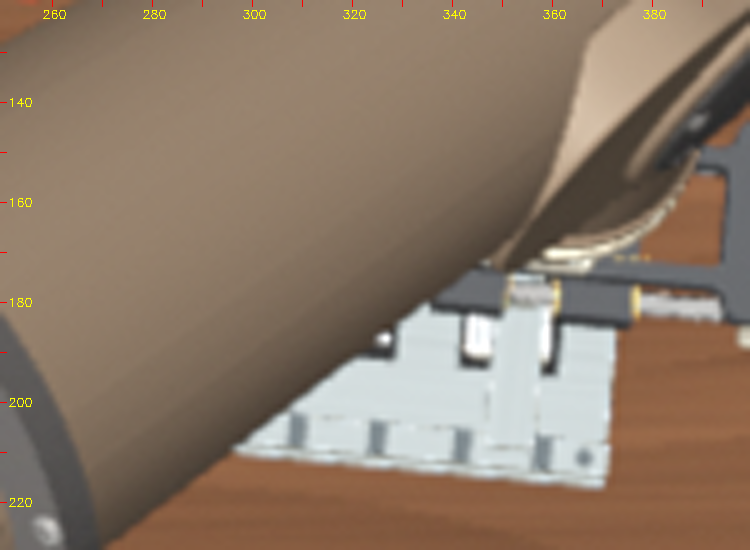

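Call:
move_arm(steps=[[0.5, -1.2, 10, 0], [0.5, -1.2, 20, 0], [0.5, -1.2, 29, 0], [0.5, -1.2, 34, 0], [0.5, -1.2, 37, 0], [0.5, -1.2, 37, 0], [0.5, -1.2, 37, 0]])

```text
clock: 49.28
position: [0.606, -0.0713, 0.2137]
ee_rot: [-3.136, 0.181, -0.001]
force: [-0.2, 1.0, -1.1]
width: 0.149
```

```bash
python3 go.py .6055 -.0719 .2065 -1.686
python3 - <<'E'
from h import *
s=grab("scene","s18.png");crop(s,280,230,150,140,5,"c35.png")
t=grab("top","t18.png");crop(t,300,150,90,70,8,"c36.png",5)
E
```

```text
t=49.27 pos [ 0.606  -0.0713  0.2137] yaw_y -1.6862 tilt 0.0004 j7 -0.810 j1 -0.611 F [-0.2  1.  -1.1] w 13.6mm
shift mm [-0.4  0.7  7.2] twist -0.0002 dist 7.0
```

View pics/c35.png

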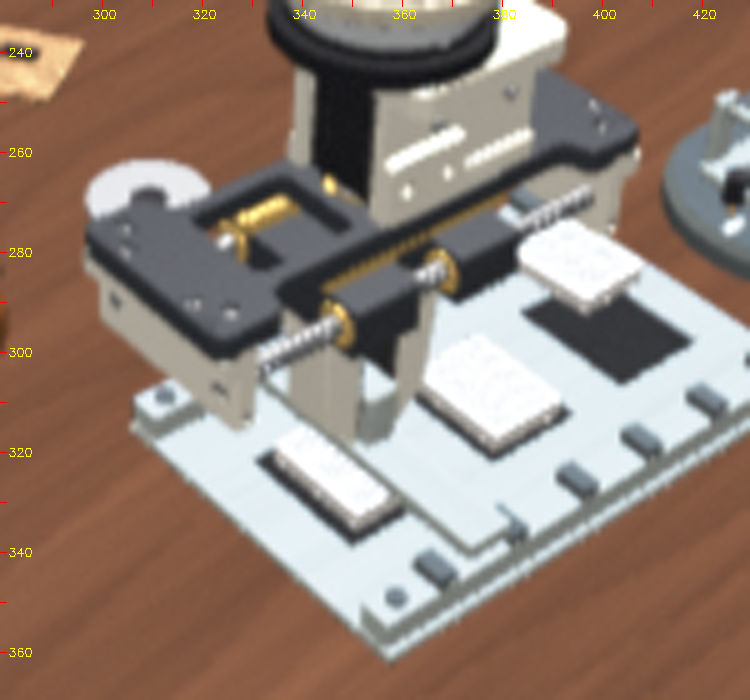

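View pics/c36.png

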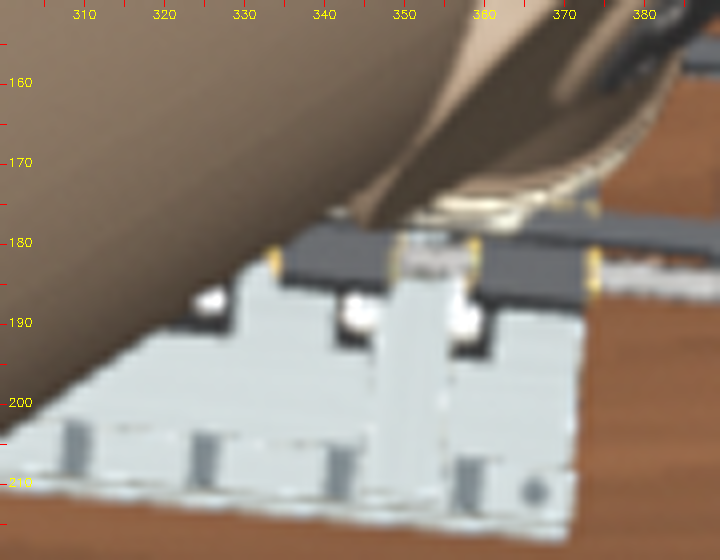

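Call:
move_arm(steps=[[-0.4, 0.5, 2, 0], [-0.4, 0.5, 4, 0], [-0.4, 0.5, 5.5, 0], [-0.4, 0.5, 6.5, 0], [-0.4, 0.5, 7.1, 0], [-0.4, 0.5, 7.1, 0]])

```text
clock: 50.12
position: [0.6054, -0.0716, 0.2066]
ee_rot: [-3.136, 0.181, -0.0]
force: [-3.2, 1.0, 5.0]
width: 0.149
```

Call:
move_arm(steps=[[0, 0, 0, 0], [0, 0, 0, 0], [0, 0, 0, 0], [0, 0, -5, 0], [0, 0, -20, 0], [0, 0, -45, 0], [0, 0, -70, 0], [0, 0, -70, 0]], grip=35)

```text
clock: 51.12
position: [0.6061, -0.0723, 0.2797]
ee_rot: [3.136, -0.181, 0.007]
force: [0.1, -0.3, -0.8]
width: 0.38
```

```bash
python3 go.py .4312 -.3134 .235 -1.519
python3 - <<'E'
from h import *
s=grab("scene","s19.png");crop(s,280,200,190,170,4,"c37.png")
E
```

```text
t=51.12 pos [ 0.6061 -0.0723  0.2797] yaw_y -1.6862 tilt 0.0045 j7 -0.869 j1 -0.650 F [ 0.1 -0.3 -0.8] w 34.9mm
shift mm [-146.2  259.7   44.1] twist -0.1672 dist 301.0
```

View pics/c37.png

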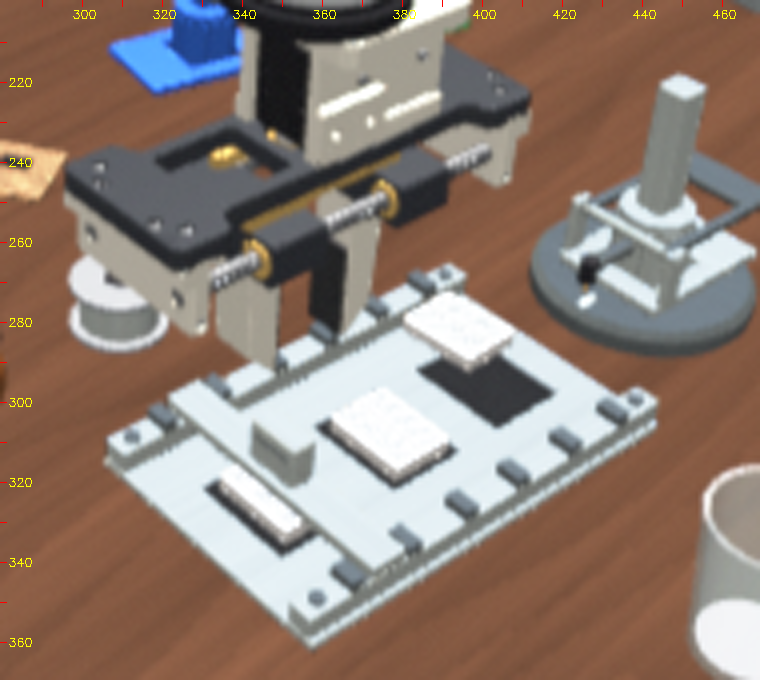

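Call:
move_arm(steps=[[-6, 10, 0, -0.01], [-18, 32, 0, -0.02], [-32, 57, 0, -0.04], [-46, 82, 0, -0.06], [-60, 107, 0, -0.07], [-75, 133, 0, -0.09], [-90, 160, 0, -0.11], [-105, 187, 0, -0.13], [-120, 213, 0, -0.15], [-135, 240, 10, -0.167], [-144, 256, 25, -0.167], [-146, 259.5, 38, -0.167], [-146, 259.5, 44, -0.167], [-146, 259.5, 44, -0.167]])

```text
clock: 52.92
position: [0.4309, -0.3118, 0.2318]
ee_rot: [-3.14, -0.083, 0.001]
force: [0.2, 0.3, -0.2]
width: 0.382
```

```bash
python3 -c "
from cell import arm;print(arm.observe()['joints'].round(2))"; python3 go.py .4312 -.3134 .1905 -1.519
python3 - <<'E'
from h import *
s=grab("scene","s20.png");crop(s,100,220,180,180,4,"c38.png")
t=grab("top","t20.png");crop(t,180,130,200,100,4,"c39.png")
E
```

```text
[-0.15  0.72  1.02  2.03 -0.83  0.87 -0.16]
t=52.92 pos [ 0.4309 -0.3118  0.2318] yaw_y -1.5179 tilt 0.0012 j7 -0.165 j1 -0.146 F [ 0.2  0.3 -0.2] w 35.0mm
shift mm [ 0.2  1.6 41.3] twist 0.0011 dist 41.0
```

View pics/c38.png

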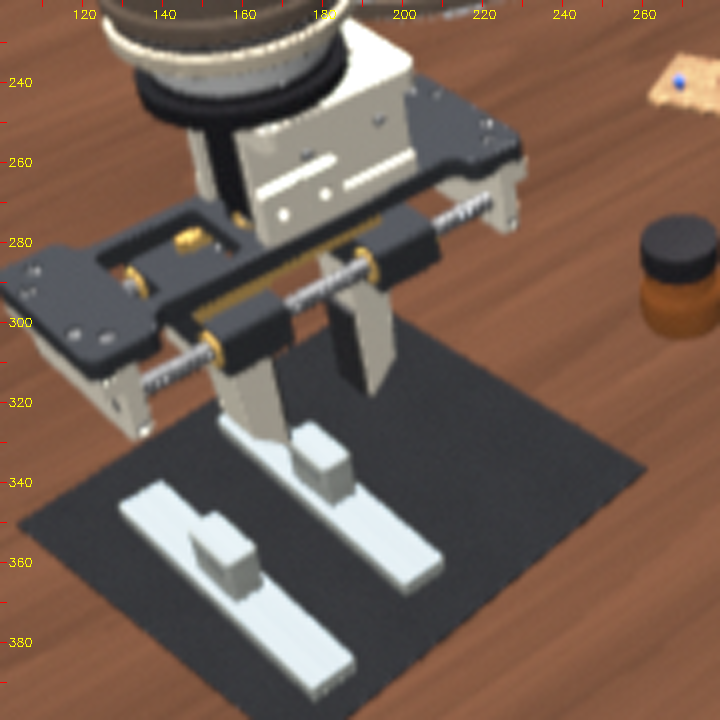

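View pics/c39.png

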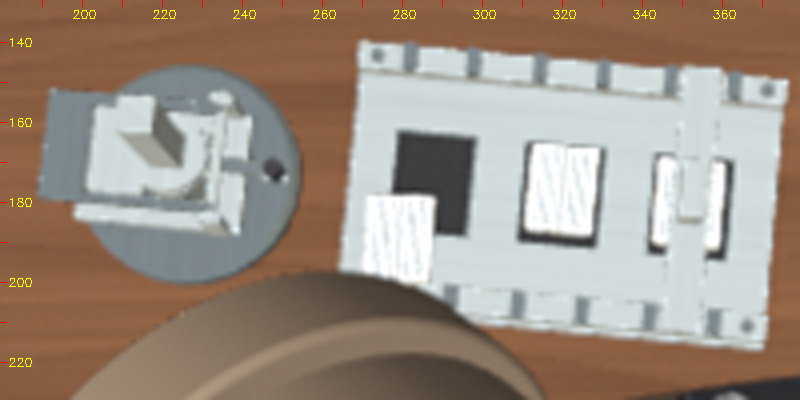

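Call:
move_arm(steps=[[0, 1.5, 14, 0], [0, 1.5, 27, 0], [0, 1.5, 35, 0], [0, 1.5, 39, 0], [0, 1.5, 41, 0], [0, 1.5, 41, 0]])

```text
clock: 53.78
position: [0.4306, -0.3142, 0.1914]
ee_rot: [3.141, 0.081, 0.0]
force: [-0.4, -0.7, 0.2]
width: 0.382
```

Call:
move_arm(steps=[[0, 0, 0, 0], [0, 0, 0, 0], [0, 0, 0, 0], [0, 0, 0, 0], [0, 0, 0, 0], [0, 0, 0, 0]], grip=2, grip_force=30)

```text
clock: 54.52
position: [0.4307, -0.3141, 0.1915]
ee_rot: [3.141, 0.081, 0.0]
force: [0.2, 1.3, 4.0]
width: 0.153
```

```bash
python3 go.py .4312 -.3134 .1905 -1.519
```

```text
t=54.52 pos [ 0.4307 -0.3141  0.1915] yaw_y -1.5191 tilt 0.0003 j7 -0.106 j1 -0.095 F [0.2 1.3 4. ] w 14.1mm
shift mm [ 0.5 -0.7  1. ] twist -0.0001 dist 1.0
```

Call:
move_arm(steps=[[0, 0, -8, 0], [0, 0, -25, 0], [0, 0, -50, 0], [0, 0, -75, 0], [0, 0, -100, 0], [0, 0, -105, 0], [0, 0, -105, 0]])

```text
clock: 55.4
position: [0.4306, -0.3139, 0.2965]
ee_rot: [-3.14, -0.082, -0.001]
force: [0.1, 1.2, -0.7]
width: 0.154
```

```bash
python3 go.py .6134 -.0024 .25 -1.686
```

```text
t=55.40 pos [ 0.4306 -0.3139  0.2965] yaw_y -1.5188 tilt 0.0006 j7 -0.247 j1 -0.214 F [ 0.1  1.2 -0.7] w 14.2mm
shift mm [ 198.7 -301.6   46.7] twist 0.1672 dist 364.0
```

Call:
move_arm(steps=[[6, -9, 0, 0.01], [17, -26, 0, 0.02], [33, -50, 0, 0.03], [50, -75, 0, 0.04], [66, -101, 0, 0.06], [83, -126, 0, 0.07], [100, -152, 0, 0.08], [116, -177, 0, 0.1], [133, -202, 0, 0.11], [150, -228, 0, 0.13], [166, -253, 0, 0.14], [182, -277, 0, 0.155], [193, -293, 0, 0.167], [198, -301, 10, 0.167], [198.5, -301.5, 25, 0.167], [198.5, -301.5, 40, 0.167], [198.5, -301.5, 46, 0.167], [198.5, -301.5, 46, 0.167]])

```text
clock: 57.65
position: [0.613, -0.0034, 0.2499]
ee_rot: [3.136, -0.183, -0.001]
force: [-0.2, 0.0, -0.3]
width: 0.152
```

```bash
python3 -c "
from cell import arm;print(arm.observe()['joints'].round(2))"; python3 go.py .6134 -.0024 .2145 -1.686
```

```text
[-0.75  0.87  1.14  1.82 -0.9   1.08 -0.95]
t=57.65 pos [ 0.613  -0.0034  0.2499] yaw_y -1.6872 tilt 0.0008 j7 -0.947 j1 -0.749 F [-0.2  0.  -0.3] w 14.0mm
shift mm [ 0.4 -1.  35.4] twist -0.0012 dist 35.0
```

Call:
move_arm(steps=[[0.4, -0.5, 10, 0], [0.4, -0.5, 20, 0], [0.4, -0.5, 29, 0], [0.4, -0.5, 34, 0], [0.4, -0.5, 35, 0], [0.4, -0.5, 35, 0], [0.4, -0.5, 35, 0]])

```text
clock: 58.52
position: [0.6139, -0.0023, 0.2156]
ee_rot: [-3.136, 0.181, -0.001]
force: [1.0, 0.6, -0.7]
width: 0.151
```

```bash
python3 go.py .6134 -.0024 .2075 -1.686
python3 - <<'E'
from h import *
s=grab("scene","s21.png");crop(s,300,220,170,150,4.5,"c40.png")
t=grab("top","t21.png");crop(t,260,130,120,90,6,"c41.png",5)
E
```

```text
t=58.52 pos [ 0.6139 -0.0023  0.2156] yaw_y -1.6861 tilt 0.0006 j7 -0.916 j1 -0.729 F [ 1.   0.6 -0.7] w 13.9mm
shift mm [-0.5  0.1  8.1] twist -0.0001 dist 8.0
```

View pics/c40.png

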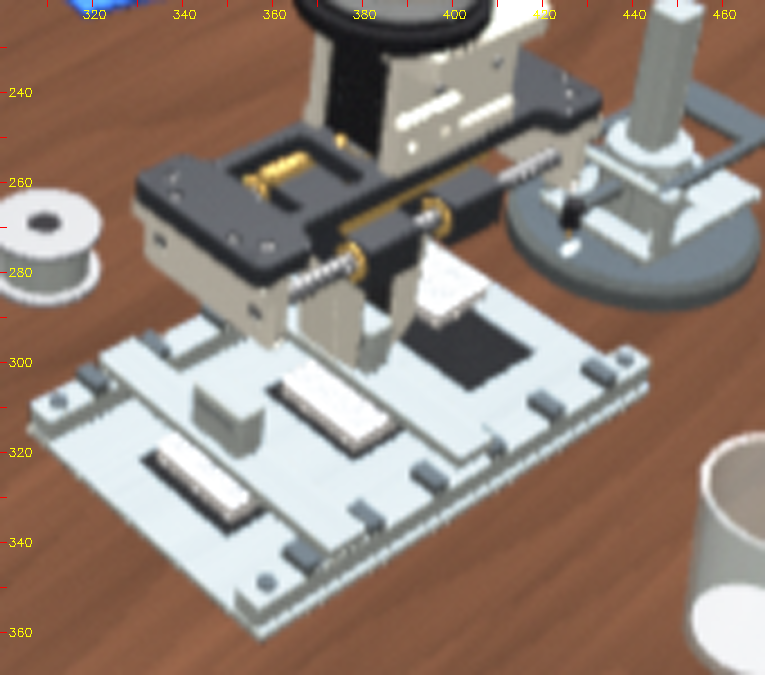

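View pics/c41.png

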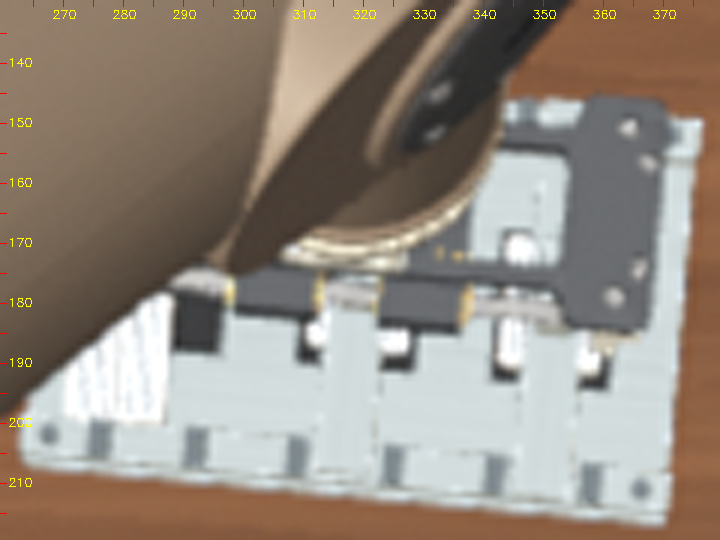

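Call:
move_arm(steps=[[-0.4, 0, 2.5, 0], [-0.4, 0, 5, 0], [-0.4, 0, 6.5, 0], [-0.4, 0, 7.5, 0], [-0.4, 0, 8.1, 0], [-0.4, 0, 8.1, 0]])

```text
clock: 59.38
position: [0.6133, -0.0023, 0.2075]
ee_rot: [-3.136, 0.181, -0.0]
force: [-2.0, 0.7, 4.6]
width: 0.148
```

Call:
move_arm(steps=[[0, 0, 0, 0], [0, 0, 0, 0], [0, 0, 0, 0], [0, 0, -5, 0], [0, 0, -20, 0], [0, 0, -45, 0], [0, 0, -70, 0], [0, 0, -70, 0]], grip=35)

```text
clock: 60.38
position: [0.6141, -0.0027, 0.2806]
ee_rot: [-3.136, 0.181, -0.007]
force: [0.5, 0.2, -0.4]
width: 0.382
```

Run:
```python
from meas import *
# displaced board top corners from t20 crop (scale 4, x0=180,y0=130)
px=[((x+.5)/4-.5+180,(y+.5)/4-.5+130) for x,y in ((370,193),(437,196),(432,283),(361,280))]
px=px[:2]+[]
t=cv2.imread("pics/t20.png");crop(t,260,160,45,45,14,"c42.png",5)
s=grab("scene","s22.png");crop(s,370,250,60,50,12,"c43.png",5)
```

```text
(no output)
```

View pics/c42.png

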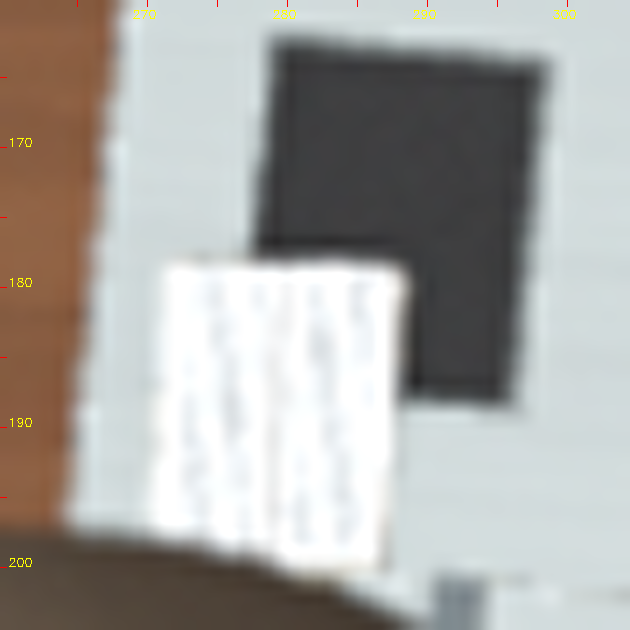

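View pics/c43.png

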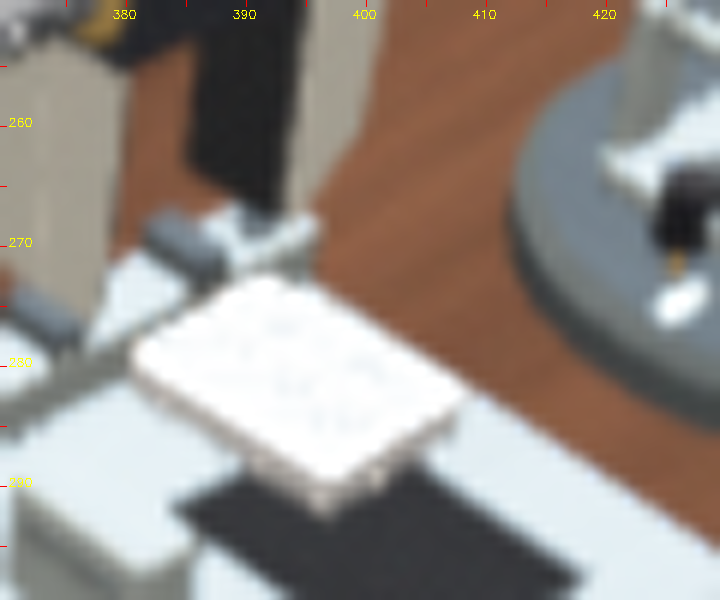

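```bash
python3 - <<'E'
from meas import *
L=[(.023,.0175,.0145),(.023,-.0175,.0145),(-.023,-.0175,.0145),(-.023,.0175,.0145)]
p,r=fit("top",L,[(271.3,178.3),(288.4,179),(286.9,200.4),(270.4,199.7)],[.6,.1,0]);print(p,r)
p2,r=fit("scene",L,[(408.3,281.7),(396.8,290),(380.5,279.5),(392,272.3)],p);print(p2,r)
E
python3 go.py .586 .09 .23 1.5
```

```text
[ 0.58881716  0.08560609 -0.06577388] [[0.4, 0.1], [-0.4, 0.1], [-0.0, -0.1], [0.1, -0.1]]
[ 0.58997704  0.08489206 -0.06480855] [[0.2, 1.0], [0.5, -0.3], [-0.2, -0.7], [-0.5, -0.1]]
t=60.42 pos [ 0.6137 -0.0023  0.2791] yaw_y -1.6858 tilt 0.0027 j7 -0.973 j1 -0.766 F [-0.4  1.  -0.5] w 35.0mm
shift mm [-38.2 -88.5  49. ] twist 3.0974 dist 108.0
```

```bash
python3 go.py .5894 .0853 .22 -1.636
```

```text
t=60.42 pos [ 0.6137 -0.0023  0.2791] yaw_y -1.6858 tilt 0.0027 j7 -0.973 j1 -0.766 F [-0.4  1.  -0.5] w 35.0mm
shift mm [-34.3 -84.2  59.1] twist -0.0498 dist 108.0
```

Call:
move_arm(steps=[[-5, -12, 0, 0], [-14, -34, 0, -0.02], [-23, -57, 0, -0.04], [-31, -76, 10, -0.05], [-34, -84, 25, -0.05], [-34, -84, 42, -0.05], [-34, -84, 55, -0.05], [-34, -84, 59, -0.05], [-34, -84, 59, -0.05], [-34, -84, 59, -0.05]], grip=52)

```text
clock: 61.68
position: [0.5895, 0.0847, 0.2187]
ee_rot: [-3.14, 0.103, -0.001]
force: [0.7, 0.3, 0.4]
width: 0.566
```

```bash
python3 -c "
from cell import arm;print(arm.observe()['joints'].round(2))"; python3 go.py .5894 .0853 .186 -1.636
python3 - <<'E'
from h import *
s=grab("scene","s23.png");crop(s,330,180,150,130,5,"c44.png")
t=grab("top","t23.png");crop(t,180,130,150,90,5,"c45.png")
E
```

```text
[-0.9   0.89  1.11  1.89 -0.96  1.02 -0.99]
t=61.67 pos [0.5895 0.0847 0.2187] yaw_y -1.6366 tilt 0.0008 j7 -0.992 j1 -0.897 F [0.7 0.3 0.4] w 51.9mm
shift mm [-0.1 -0.6 32.7] twist -0.0006 dist 33.0
```

View pics/c44.png

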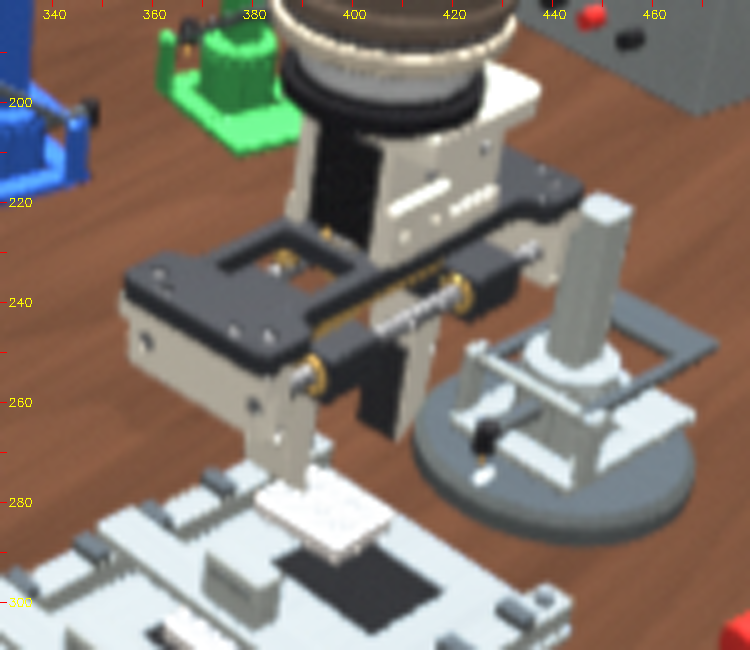

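View pics/c45.png

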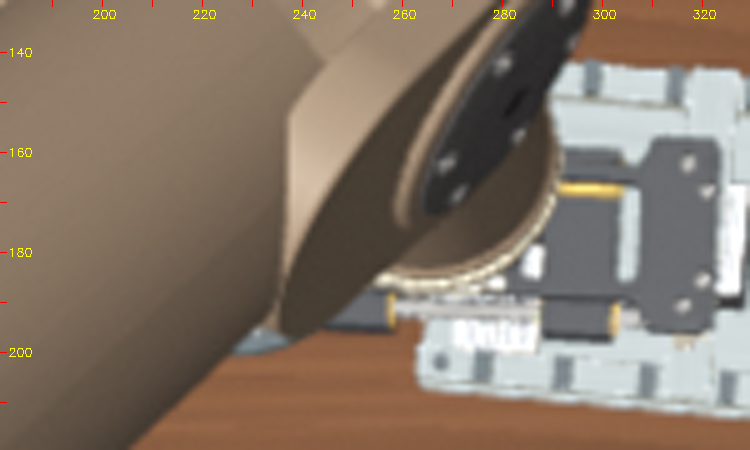

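Call:
move_arm(steps=[[0, 0, 10, 0], [0, 0, 20, 0], [0, 0, 27, 0], [0, 0, 31, 0], [0, 0, 32.5, 0], [0, 0, 32.5, 0]])

```text
clock: 62.52
position: [0.5893, 0.0851, 0.1858]
ee_rot: [3.14, -0.103, 0.0]
force: [1.1, -0.7, -0.6]
width: 0.565
```

Call:
move_arm(steps=[[0, 0, 0, 0], [0, 0, 0, 0], [0, 0, 0, 0], [0, 0, 0, 0], [0, 0, 0, 0]], grip=20, grip_force=20)

```text
clock: 63.15
position: [0.5893, 0.0851, 0.1859]
ee_rot: [-3.14, 0.102, -0.0]
force: [0.4, 0.0, 2.1]
width: 0.379
```

```bash
python3 go.py .5894 .0853 .186 -1.636
python3 - <<'E'
from h import *
s=grab("scene","s24.png");crop(s,330,180,150,130,5,"c46.png")
E
```

```text
t=63.15 pos [0.5893 0.0851 0.1859] yaw_y -1.6360 tilt 0.0003 j7 -0.959 j1 -0.875 F [0.4 0.  2.1] w 34.8mm
shift mm [ 0.1 -0.2 -0.1] twist -0.0 dist 0.0
```

View pics/c46.png

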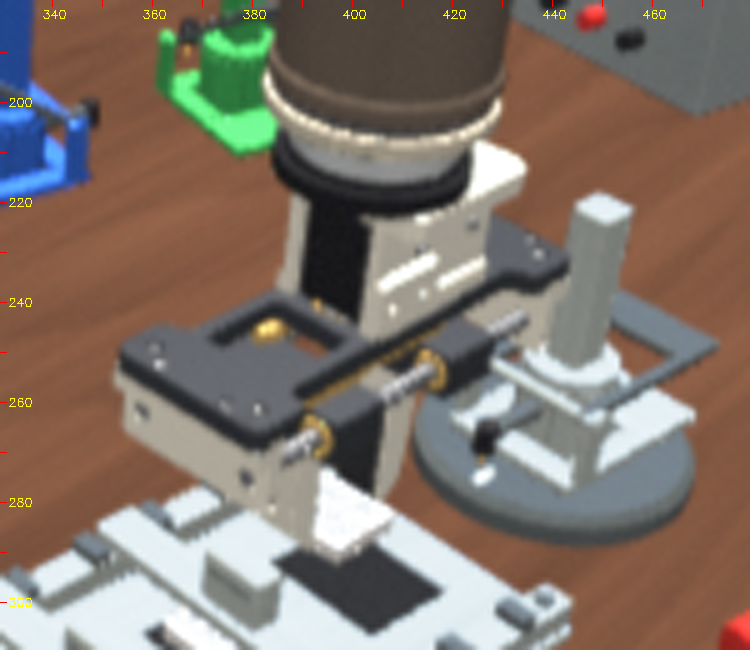

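Call:
move_arm(steps=[[0, 0, -5, 0], [0, 0, -15, 0], [0, 0, -25, 0], [0, 0, -25, 0]])

```text
clock: 63.7
position: [0.5895, 0.0851, 0.2118]
ee_rot: [-3.139, 0.102, -0.002]
force: [0.2, -0.0, -0.1]
width: 0.377
```

```bash
python3 go.py .6213 .0672 .195 -1.686
```

```text
t=63.70 pos [0.5895 0.0851 0.2118] yaw_y -1.6361 tilt 0.0015 j7 -0.985 j1 -0.893 F [ 0.2 -0.  -0.1] w 34.6mm
shift mm [32.9 15.8 16.8] twist 0.0499 dist 40.0
```

Call:
move_arm(steps=[[3, 6, 0, 0.01], [8, 15, 0, 0.03], [18, 16, 0, 0.05], [28, 16, 0, 0.05], [33, 16, 4, 0.05], [33, 16, 10, 0.05], [33, 16, 17, 0.05], [33, 16, 17, 0.05], [33, 16, 17, 0.05]])

```text
clock: 64.82
position: [0.621, 0.067, 0.1938]
ee_rot: [-3.136, 0.181, 0.0]
force: [0.8, -0.1, -0.3]
width: 0.376
```

```bash
python3 go.py .6213 .0672 .187 -1.686
```

```text
t=64.83 pos [0.621  0.067  0.1938] yaw_y -1.6861 tilt 0.0001 j7 -1.011 j1 -0.821 F [ 0.8 -0.1 -0.3] w 34.5mm
shift mm [ 0.3 -0.2  6.8] twist -0.0001 dist 7.0
```

Call:
move_arm(steps=[[0, 0, 2, 0], [0, 0, 4, 0], [0, 0, 5.5, 0], [0, 0, 6.5, 0], [0, 0, 6.8, 0], [0, 0, 6.8, 0]])

```text
clock: 65.58
position: [0.6211, 0.067, 0.187]
ee_rot: [-3.136, 0.181, -0.0]
force: [0.2, -1.2, -0.2]
width: 0.376
```

Call:
move_arm(steps=[[0, 0, 0, 0], [0, 0, 0, 0], [0, 0, 0, 0], [0, 0, -5, 0], [0, 0, -20, 0], [0, 0, -45, 0], [0, 0, -75, 0], [0, 0, -85, 0], [0, 0, -85, 0]], grip=46)

```text
clock: 66.7
position: [0.6213, 0.067, 0.2731]
ee_rot: [-3.136, 0.181, -0.003]
force: [0.2, 0.6, 0.0]
width: 0.504
```

```bash
python3 go.py .4507 -.3681 .235 -1.5093
python3 - <<'E'
from h import *
s=grab("scene","s25.png");crop(s,280,200,190,170,4,"c47.png")
E
```

```text
t=66.70 pos [0.6213 0.067  0.2731] yaw_y -1.6859 tilt 0.0019 j7 -1.082 j1 -0.864 F [0.2 0.6 0. ] w 46.3mm
shift mm [-119.6  451.8   37.5] twist -0.1766 dist 469.0
```

View pics/c47.png

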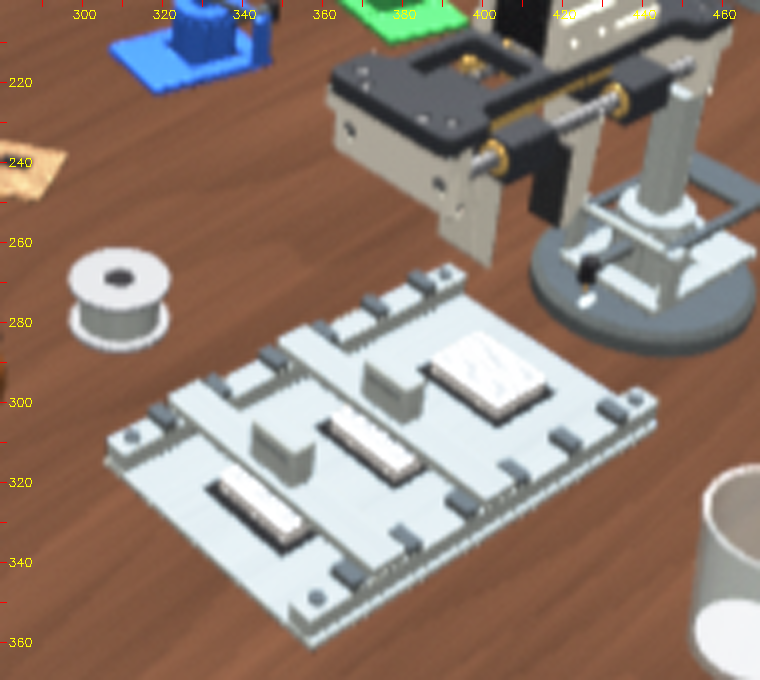

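Call:
move_arm(steps=[[-3, 12, -5, -0.01], [-9, 35, -5, -0.02], [-17, 65, -5, -0.03], [-25, 96, -5, -0.04], [-33, 127, -5, -0.05], [-42, 158, -5, -0.06], [-50, 190, -5, -0.08], [-58, 221, -5, -0.09], [-67, 252, -5, -0.1], [-75, 283, -5, -0.11], [-83, 315, -5, -0.13], [-92, 346, -5, -0.14], [-100, 377, -5, -0.15], [-108, 408, 0, -0.16], [-115, 433, 10, -0.17], [-119, 447, 25, -0.177], [-119.5, 451.5, 37, -0.177], [-119.5, 451.5, 37, -0.177], [-119.5, 451.5, 37, -0.177]], grip=40)

```text
clock: 69.12
position: [0.4508, -0.3672, 0.235]
ee_rot: [-3.14, -0.098, 0.0]
force: [0.4, 0.7, -0.7]
width: 0.433
```

```bash
python3 -c "
from cell import arm;print(arm.observe()['joints'].round(2))"; python3 go.py .4507 -.3681 .1905 -1.5093
python3 - <<'E'
from h import *
s=grab("scene","s26.png");crop(s,80,240,180,180,4,"c48.png")
t=grab("top","t26.png");crop(t,180,130,200,100,4,"c49.png")
E
```

```text
[-0.04  0.77  1.    1.91 -0.82  0.94 -0.14]
t=69.12 pos [ 0.4508 -0.3672  0.235 ] yaw_y -1.5083 tilt 0.0004 j7 -0.140 j1 -0.042 F [ 0.4  0.7 -0.7] w 39.8mm
shift mm [-0.1  0.9 44.5] twist 0.001 dist 45.0
```

View pics/c48.png

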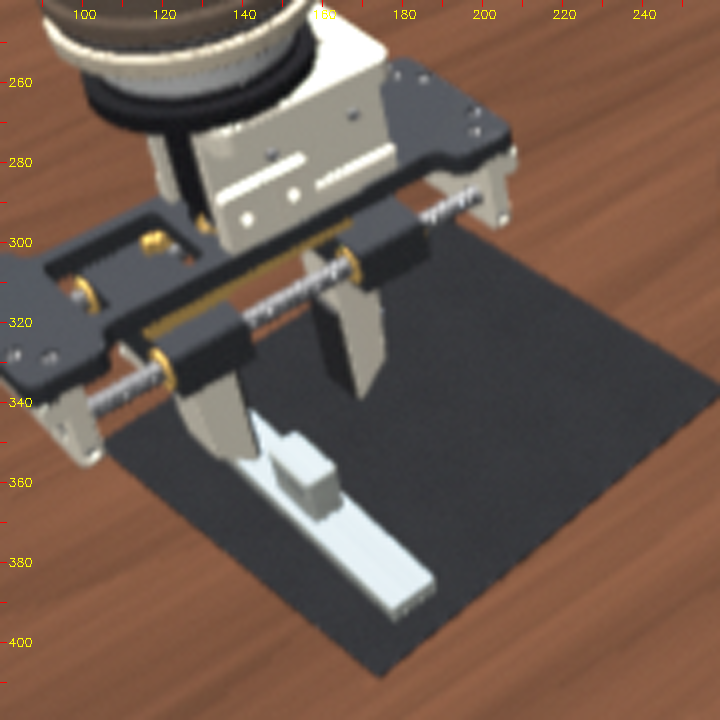

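View pics/c49.png

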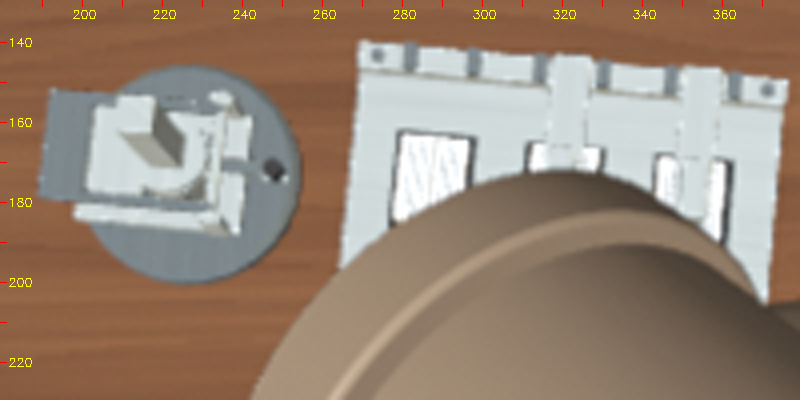

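Call:
move_arm(steps=[[0, 1, 14, 0], [0, 1, 28, 0], [0, 1, 38, 0], [0, 1, 42, 0], [0, 1, 44, 0], [0, 1, 44, 0]])

```text
clock: 69.97
position: [0.4506, -0.3689, 0.191]
ee_rot: [3.14, 0.097, 0.0]
force: [0.8, 0.8, 0.8]
width: 0.436
```

Call:
move_arm(steps=[[0, 0, 0, 0], [0, 0, 0, 0], [0, 0, 0, 0], [0, 0, 0, 0], [0, 0, 0, 0], [0, 0, 0, 0]], grip=2, grip_force=30)

```text
clock: 70.72
position: [0.4506, -0.3688, 0.1911]
ee_rot: [3.14, 0.097, 0.0]
force: [0.2, 1.5, 2.2]
width: 0.149
```

```bash
python3 go.py .4507 -.3681 .1905 -1.5093
```

```text
t=70.72 pos [ 0.4506 -0.3688  0.1911] yaw_y -1.5091 tilt 0.0003 j7 -0.090 j1 -0.001 F [0.2 1.5 2.2] w 13.7mm
shift mm [ 0.2 -0.7  0.6] twist 0.0002 dist 1.0
```

Call:
move_arm(steps=[[0, 0, -8, 0], [0, 0, -25, 0], [0, 0, -50, 0], [0, 0, -75, 0], [0, 0, -100, 0], [0, 0, -110, 0], [0, 0, -110, 0]])

```text
clock: 71.6
position: [0.4506, -0.3688, 0.3015]
ee_rot: [3.14, 0.097, 0.002]
force: [0.2, -0.4, -1.6]
width: 0.151
```

```bash
python3 go.py .6213 .0672 .25 -1.686
```

```text
t=71.60 pos [ 0.4506 -0.3688  0.3015] yaw_y -1.5088 tilt 0.0012 j7 -0.210 j1 -0.092 F [ 0.2 -0.4 -1.6] w 13.9mm
shift mm [ 197.3 -424.6   51.6] twist 0.1772 dist 471.0
```

Call:
move_arm(steps=[[5, -11, 0, 0.01], [15, -32, 0, 0.02], [29, -62, 0, 0.03], [43, -92, 0, 0.04], [57, -122, 0, 0.05], [71, -152, 0, 0.065], [85, -182, 0, 0.08], [99, -212, 0, 0.09], [113, -242, 0, 0.1], [127, -272, 0, 0.11], [141, -302, 0, 0.125], [155, -332, 0, 0.14], [169, -362, 0, 0.15], [182, -390, 0, 0.165], [191, -411, 0, 0.177], [196, -422, 10, 0.177], [197, -424.5, 25, 0.177], [197, -424.5, 40, 0.177], [197, -424.5, 51, 0.177], [197, -424.5, 51, 0.177]])

```text
clock: 74.1
position: [0.6205, 0.0664, 0.2489]
ee_rot: [3.136, -0.183, -0.002]
force: [0.1, 0.1, -1.2]
width: 0.155
```

```bash
python3 -c "
from cell import arm;print(arm.observe()['joints'].round(2))"; python3 go.py .6213 .0672 .2145 -1.686
```

```text
[-0.85  0.89  1.15  1.79 -0.92  1.11 -1.06]
t=74.10 pos [0.6205 0.0664 0.2489] yaw_y -1.6874 tilt 0.0016 j7 -1.060 j1 -0.852 F [ 0.1  0.1 -1.2] w 14.2mm
shift mm [ 0.8 -0.9 34.4] twist -0.0014 dist 34.0
```

Call:
move_arm(steps=[[0.5, -0.5, 10, 0], [0.5, -0.5, 20, 0], [0.5, -0.5, 29, 0], [0.5, -0.5, 33, 0], [0.5, -0.5, 34, 0], [0.5, -0.5, 34, 0], [0.5, -0.5, 34, 0]])

```text
clock: 74.97
position: [0.6216, 0.0675, 0.2162]
ee_rot: [-3.136, 0.181, -0.001]
force: [-0.4, -0.4, -1.3]
width: 0.144
```

```bash
python3 go.py .6213 .0672 .2071 -1.686
python3 - <<'E'
from h import *
s=grab("scene","s27.png");crop(s,320,200,170,150,4.5,"c50.png")
t=grab("top","t27.png");crop(t,260,130,120,90,6,"c51.png",5)
E
```

```text
t=74.97 pos [0.6216 0.0675 0.2162] yaw_y -1.6861 tilt 0.0005 j7 -1.031 j1 -0.835 F [-0.4 -0.4 -1.3] w 13.2mm
shift mm [-0.3  0.3  9.1] twist -0.0001 dist 9.0
```

View pics/c50.png

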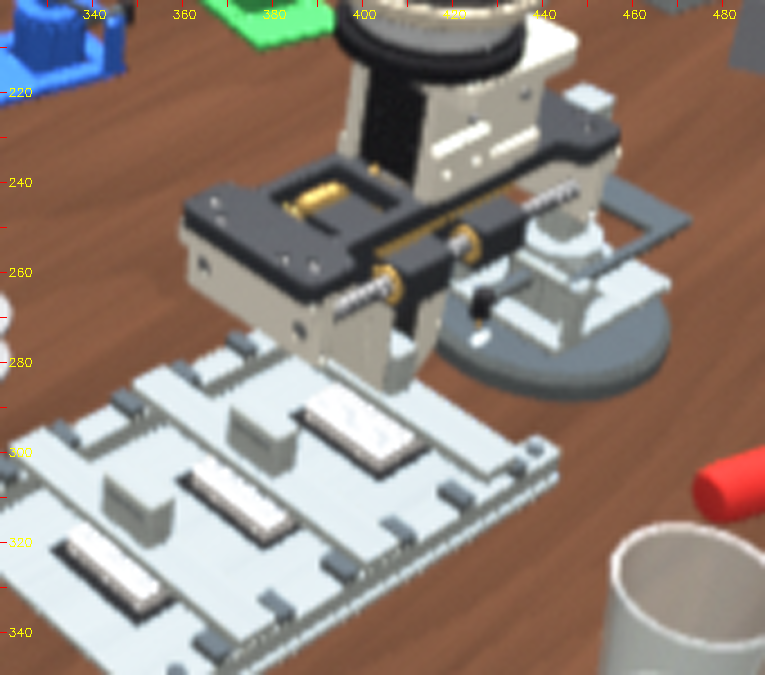

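View pics/c51.png

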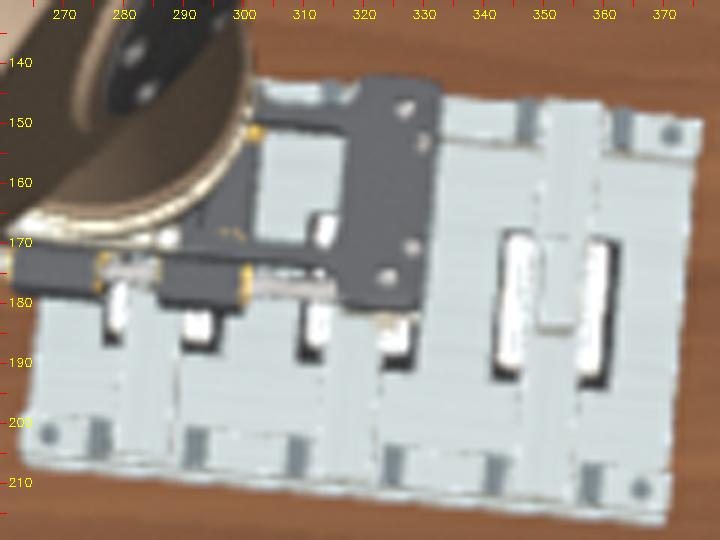

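Call:
move_arm(steps=[[-0.3, 0, 2.5, 0], [-0.3, 0, 5, 0], [-0.3, 0, 7, 0], [-0.3, 0, 8.3, 0], [-0.3, 0, 9, 0], [-0.3, 0, 9, 0]])

```text
clock: 75.82
position: [0.6212, 0.0675, 0.2071]
ee_rot: [-3.136, 0.181, -0.0]
force: [-1.4, 0.1, 1.0]
width: 0.148
```

Call:
move_arm(steps=[[0, 0, 0, 0], [0, 0, 0, 0], [0, 0, 0, 0], [0, 0, -5, 0], [0, 0, -20, 0], [0, 0, -45, 0], [0, 0, -80, 0], [0, 0, -120, 0], [0, 0, -140, 0], [0, 0, -140, 0]], grip=35)

```text
clock: 77.08
position: [0.6215, 0.0672, 0.349]
ee_rot: [-3.135, 0.181, -0.005]
force: [-0.2, -0.0, -0.7]
width: 0.383
```

```bash
python3 go.py .42 -.25 .35 -1.686
```

```text
t=77.08 pos [0.6215 0.0672 0.349 ] yaw_y -1.6860 tilt 0.0031 j7 -1.153 j1 -0.896 F [-0.2 -0.  -0.7] w 35.2mm
shift mm [-163.7  338.3   -1.8] twist -0.0 dist 376.0
```

Call:
move_arm(steps=[[-8, 17, 0, 0], [-22, 45, 0, 0], [-38, 80, 0, 0], [-54, 115, 0, 0], [-71, 150, 0, 0], [-88, 185, 0, 0], [-105, 220, 0, 0], [-122, 255, 0, 0], [-139, 290, 0, 0], [-154, 325, 0, 0], [-160, 360, 0, 0], [-162, 390, 0, 0], [-163, 410, 0, 0], [-163, 420, 0, 0], [-163, 420, 0, 0], [-163, 420, 0, 0]])

```text
clock: 79.08
position: [0.4111, -0.3301, 0.3465]
ee_rot: [-3.136, 0.18, 0.001]
force: [-0.0, -0.2, -0.8]
width: 0.384
```

Run:
```python
from h import *
s=grab("scene","s28.png");crop(s,280,190,200,170,4,"c52.png")
t=grab("top","t28.png");crop(t,180,130,200,100,4,"c53.png")
cv2.imwrite("pics/t28b.png",t)
```

```text
(no output)
```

View pics/c52.png

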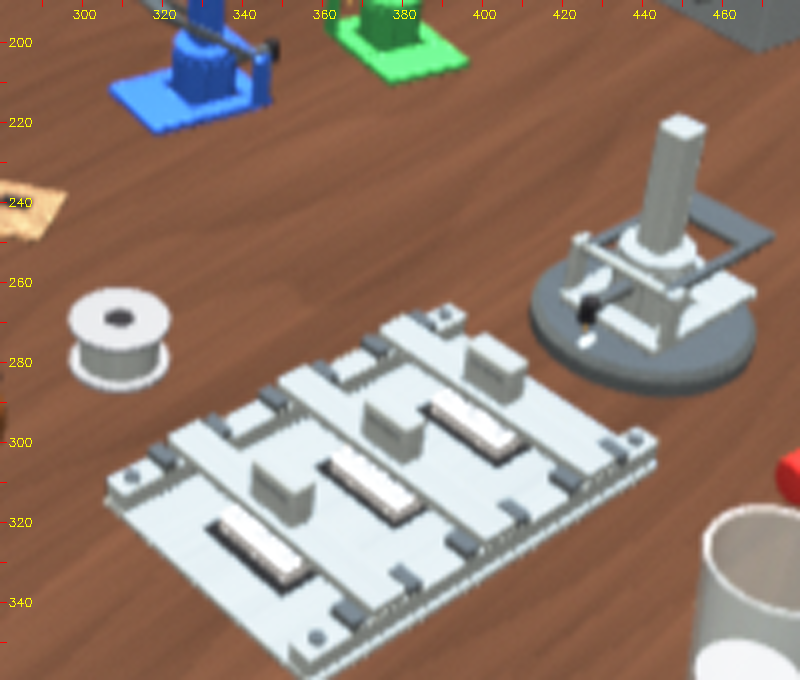

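View pics/c53.png

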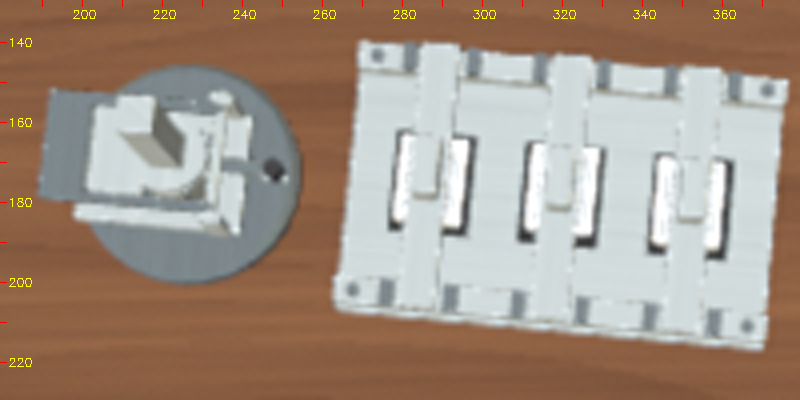

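View pics/t28.png

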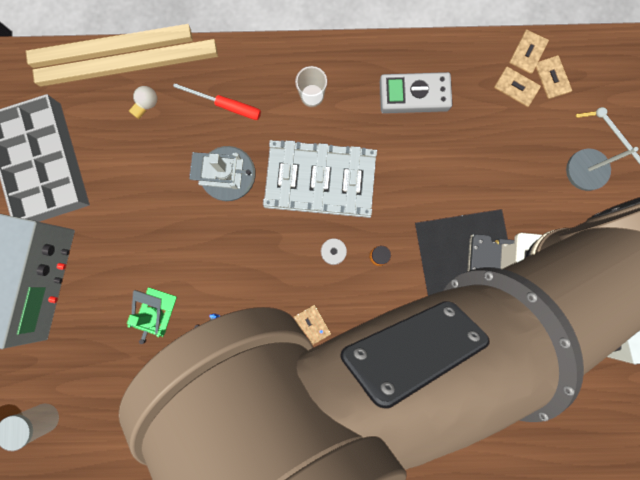

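Run:
```python
from meas import *
for x,y in ((.6206,.0681),(.6125,-.0015),(.6045,-.071)): print(w2p("top",[x,y,.050]).round(1))
for a in (0.6,.52,.4):
  e=np.radians(34)-a; L=[]
  for s in (.029,-.029):
    # far end of plate: 90mm from hinge, top offset ~3mm
    L.append((.024-.090*np.cos(e)-.003*np.sin(e),s,.014+.034+.09*np.sin(e)+.003*np.cos(e)))
  print(a,w2p("top",H([.6286,.1996,-1.684],np.array(L))).round(1).tolist(),w2p("scene",H([.6286,.1996,-1.684],np.array(L))).round(1).tolist())
```

```text
[[285.9 170.5]]
[[319.6 173.7]]
[[353.3 176.8]]
0.6 [[192.4, 151.6], [189.1, 178.9]] [[473.9, 248.0], [452.1, 236.4]]
0.52 [[191.4, 150.6], [188.0, 178.1]] [[474.6, 245.2], [452.7, 233.7]]
0.4 [[190.4, 149.2], [187.0, 177.0]] [[475.3, 241.3], [453.2, 229.8]]
```

```bash
python3 -c "
from cell import arm;s=arm.observe();print(s['clock'],s['dq'].round(3));print(arm.sign_off())"
```

```text
79.175 [-0.001 -0.     0.002 -0.005  0.001 -0.002  0.001]
the job is handed in; nothing more can be done
None
```

The job is handed in at about 79 s of the 210 s allowed. In the last pictures the jig is ready.

- **Head:** the probe head is seated on the ball with its foot flat on the disc and its probe arm pointing to the jig. I then pressed the latch lever until it stopped, at about 16 N. In both final pictures the lever end lies where a fully down lever (0.6 rad) should be.
- **Boards:** all three mini breadboards lie flat on their pads with their length across the jig. The one on pad 2 was knocked off its pad after I had placed it, so I picked it up again and reset it.
- **Bars:** all three bars are down in their seats. Their grip blocks appear within 1–2 pixels (about 2–3 mm) of where they should be over each pad.
- **Left alone:** the spool and the amber jar are where they started, and the arm finished well clear of everything.

None of my last checks failed. The two cameras differed by about 2 mm on positions, within their stated accuracy, so I placed things at the average of the two.

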